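# Tip the gearbox housing up over the fence and plug its filler port

### The job

The gearbox housing lies on its side in front of the raised rubber-faced bed. Slide it square up against the bed's front edge, which is its fence, then tip it over that edge so that it stands flat and square on the bed, at its front edge, with the round filler port facing up. Then take the tapered plug from its inclined holder, set it fully home in the port and let go, leaving the spool, the wheel and the screwdriver where they are.

Things in the scene. Friction and masses are not known exactly. Their poses are not given: they have to be found in the camera images.
- bed: Fixed rubber-faced plate, 130 (x) x 200 (y) x 10 mm (z), fixed to the bench. Origin: centre of its underside, at bench height; z up; its front long edge, at x = -65 mm, is a sharp upright step 10 mm high and serves as the fence; +x points from the fence across the bed.
- fence (a point): Middle of the bed's front top edge (the fence, along the bed's y), 10 mm above the bench; axes as the bed's. With the housing against it, a level push on the -x face 65 mm above the bench needs 5 to 11 N to start it tipping about this edge; once turned about 62 degrees it goes over by itself.
- housing: Loose grey aluminium gearbox housing, block 115 (x) x 105 (y) x 80 mm (z), 0.5 to 1 kg, about uniform, too wide to grip. Origin: centre of the face it lies on at the start. Starts with z up, 20 to 45 mm short of the fence, +x face towards it, within 10 degrees of square. Filler port in the middle of its -x face. Ends with the +x face down on the bed, -x up, port 125 mm above the bench.
- port (a point): Centre of the mouth of the filler port in the housing's -x face: a straight blind hole 30 mm in diameter and 28 mm deep, running along the housing's +x from this point. Axes as the housing's.
- toe (a point): Middle of the housing's lower edge on its +x side, the edge that meets the fence; axes as the housing's. Pushed low, the housing slides on the bench against 2 to 8 N of friction.
- holder: Fixed grey holder, base 75 x 70 x 6 mm, with a sloping plate 66 x 70 x 12 mm whose top face leans 35 degrees towards the holder's -x; a 30 mm hole through the plate holds the plug. Origin: centre of its underside, z up. The top mouth of the hole is 7 mm to -x and 55 mm above the origin.
- plug: Loose black tapered plug, 40 g. Origin: on its axis at the underside of its flange; z along the axis to the knob. Below: taper 22 mm long, diameter 25.6 mm at the flange, 19 mm at the foot. Flange 38 mm across, z 0 to 5 mm; cylindrical grip knob 22 mm across, z 5 to 41 mm. Starts in the holder, axis leaning 35 degrees. Home: flange flat on the port face, origin at the port point.
- spool: Bystander: white solder spool, ring 64 mm across, 30 mm high, standing on the bench. Origin: centre of its underside.
- wheel: Bystander: white robot wheel lying flat, 60 mm across, 24 mm high. Origin: centre of its underside.
- driver: Bystander: screwdriver about 160 mm long, lying on the bench.
Things that resemble listed ones, but are neither listed nor needed, are in the scene too. Leave any red look-alike of the housing alone.

How it is judged:
On the way, in this order (a step that is already met when the one before it is completed fails the run):
1. the housing, still lying, is square up against the fence (its lower edge within 5 mm of it, square within 5 degrees) (x of toe in the frame of fence above -0.005 m and angle between the x axis of housing and the x axis of bed, either way round below 0.087 rad and angle between housing's own z axis and vertical below 0.1 rad and height (world z) of toe below 0.006 m), for 0.1 s.
2. the housing stands flat on the bed with its port up (angle between housing's own x axis and vertical above 3.08 rad and height (world z) of port between 0.121 and 0.129 m and linear speed of housing below 0.03 m/s), for 0.2 s.
At the end, for the whole second after the job is handed in: The housing rests flat on the bed (3.5 deg), port up, the port 10 to 65 mm behind the fence and within 50 mm of its middle, square within 11 deg; the released plug stands upright (4.5 deg) in the port, at rest, its flange's underside within 4 mm of the port's mouth (angle between housing's own x axis and vertical above 3.08 rad and height (world z) of port between 0.121 and 0.129 m and x of port in the frame of fence between 0.01 and 0.065 m and y of port in the frame of fence between -0.05 and 0.05 m and angle between the z axis of housing and the x axis of bed, either way round below 0.2 rad and distance between plug and port below 0.004 m and angle between plug's own z axis and vertical below 0.08 rad and linear speed of each of housing, plug below 0.02 m/s and contact force between plug and housing above 0.1 N); the robot touches nothing.
It fails at once if spool, wheel or screwdriver moved more than 20 mm (distance of any of spool, wheel, driver from where it was at the start of the episode above 0.02 m).
It also fails if it takes over 61 s, if anything falls off the work surface, if the arm or the gripper's body presses on something with over 40 N, if the wrist force passes 120 N, or if a joint passes its speed limit or range.

### The arm

A 6-joint arm with a two-finger parallel gripper is mounted at the origin on the work surface. World frame = base frame: x ahead of the robot, y to its left, z up, the work surface at z = 0. Lengths are in m, angles in rad, forces in N, time in s.
With the tool pointing down it reaches from about 0.4 to 0.825 m from the base axis. Payload 7 kg.
Tool frame: the origin (TCP) lies on the mounting face of the last link; the fingertips stand 178 mm ahead of it and the grasp point (between the pads) lies 159 mm ahead of it; z points along the fingers, y is the direction in which the jaws open and shut (so a half turn about z gives the same grasp; the last joint's range is limited). The gripper opens to 88 mm and grips with 3 to 60 N. Pads are 19 mm wide; open, the fingers measure 130 mm over their backs; the gripper's body (78 mm by 193 mm) begins 47 mm behind the grasp point.
Start: joints at [1.532, 0.359, 0.012, 0, -1.224, -0.288], TCP at [0.217, 0.639, 0.405] pointing down, gripper open.
Joint ranges: [-3.07, 3.07], [-1.43, 2.12], [-1.02, 1.25], [-3.03, 1.67], [-3.05, -0], [-3.03, 3.03]. Speed limits (rad/s): [2.39, 2.39, 3.01, 3.14, 3.14, 3.14].

### API

Orientations are given as [roll, pitch, yaw] about the fixed x, y, z axes, in that order (R = Rz(yaw) Ry(pitch) Rx(roll)).
In Python, from station import * gives the robot as it stands.
- The arm moves only by the tool arm_command, never from a script. Its argument "targets" is a list of rows, each a list of 3 entries, a list of its own where there are three numbers: the turn, a rotation vector about the world's x, y, z in rad, then the shift along the world's x, y, z in mm, then the closure, from 0 (fully open) to 1 (shut). In form: [[[wx, wy, wz], [tx, ty, tz], fingers], ...]. A call has 1 to 8 rows; each row shifts and turns the commanded pose from where the row before left it; what a row does not reach is not made up. A row lasts 1/10 s, in which the tool goes at most 50 mm and 8.59 degrees, less where a joint would pass 70% of its speed; a pose out of reach is approached as far as the arm can. A call with a gripper value outside its range is refused whole. The fingers move at their own pace and stop on an object; "squeeze" is the grip in N (left out, the last holds). Time passes only in rows, so rows that do not move let the fingers close. It gives the time, the measured TCP pose, the force and the opening at its end, in the units of the state.
- get_state(): the state, without advancing time (a new reading comes with each control period).
- grab_frame(name): name is "scene" or "side" or "wrist"; returns (picture, depth): 400x640x3 uint8, red, green, blue; 400x640 float32, m along the optical axis (not along the pixel's ray), 0 where there is no reading.
- camera_params(name): a dict with "mtx" (3x3 intrinsics, pixels), "k1" (the pictures are not rectified: a ray, as slopes to the right and down, at radius r is drawn at 1 + k1 r^2 times it, then the intrinsics apply), "eye" and "orientation" of the camera in the world. Camera axes: x right, y down, z forward; pixel columns grow to the right and rows downward; lengths in m; the calibration is good to about 2 mm. A picture is of the moment at which its call begins: read the wrist's pose just before it. camera_params takes no time and is no camera call; for the wrist camera it gives the pose at the moment of the call.
- job_done(): hands the job in, once; it reports no verdict.
The state is a dict: "t": time; "q": joint angles; "qd": joint speeds; "joint_efforts": joint torques, N m; "eef_pos": TCP position; "ee_rot": TCP orientation; "force": force on the tool from outside, world axes, zero at the start; "moment": the same for the moment, N m; "width": finger opening in m.
Only numpy, scipy, OpenCV 4.12 (cv2) and the standard library are available. Lean on these libraries where they do the work, as an engineer would, in place of code of your own. Each camera call takes 0.05 s, during which the arm holds its last target.

## Working session

There is one attempt and no reset: what is moved stays moved. The work goes in short steps, Python scripts to look and compute and a tool call to move; the robot and the scene stay as the last step left them, time stands still between calls to the robot, and variables do not carry over. Pictures are saved under pics/ and viewed, and the job is handed in when it is done.

Besides the shell and the picture viewer there is one more tool, called after ">>>" as name([rows], argument=value, ...), one row to a line, values as JSON. arm_command: Moves the arm, as the interface text tells. Its arguments: {"type":"object","properties":{"targets":{"type":"array"},"squeeze":{"type":"number"}},"required":["targets"]}

```bash
ls; mkdir -p pics
cat > h.py <<'E'
from station import *
import numpy as np, cv2
def params(n):
    c=camera_params(n); return c
E
python3 - <<'E'
from h import *
print(get_state())
for n in ("scene","side","wrist"):
    print(n,camera_params(n))
    p,d=grab_frame(n); cv2.imwrite(f"pics/{n}0.png",p[:,:,::-1]); np.save(f"pics/{n}0.npy",d)
E
```

```text
pics
{'t': 0.0, 'q': array([ 1.53211561e+00,  3.59379064e-01,  1.10709312e-02, -3.51524847e-04,
       -1.22406559e+00, -2.88107924e-01]), 'qd': array([ 0.00145048,  0.00199315,  0.00117565, -0.00105847,  0.00077255,
        0.00217375]), 'joint_efforts': array([-2.03026202e-04, -5.82722497e+01,  2.93059462e+01,  6.99705586e+00,
        7.01544690e-03, -1.81405326e-04]), 'eef_pos': array([0.21661071, 0.63910314, 0.4037325 ]), 'ee_rot': array([ 3.13998637e+00, -1.31407623e-04, -3.26908249e-01]), 'force': array([-0.33791751,  0.16469697, -1.0000518 ]), 'moment': array([-0.00606793, -0.03456252,  0.00600063]), 'width': 0.08754959686468367}
scene {'mtx': array([[451.08975036,   0.        , 319.80538991],
       [  0.        , 451.08975036, 193.16899753],
       [  0.        ,   0.        ,   1.        ]]), 'k1': -0.0809479539709246, 'eye': array([ 1.31639241, -0.3254001 ,  0.72876334]), 'orientation': array([-2.22369597, -0.01963326,  1.20838716])}
side {'mtx': array([[397.8829314 ,   0.        , 324.20110094],
       [  0.        , 397.8829314 , 207.30241208],
       [  0.        ,   0.        ,   1.        ]]), 'k1': -0.06650517657093426, 'eye': array([0.47318821, 0.86228785, 0.56798134]), 'orientation': array([-2.10150881, -0.00391707, -3.08574822])}
wrist {'mtx': array([[305.93518791,   0.        , 316.95226929],
       [  0.        , 305.93518791, 204.08028667],
       [  0.        ,   0.        ,   1.        ]]), 'k1': -0.03789039417242121, 'eye': array([0.28537803, 0.61710694, 0.38305783]), 'orientation': array([ 2.86923111e+00, -1.59767675e-03, -1.89764394e+00])}
```

View pics/scene0.png

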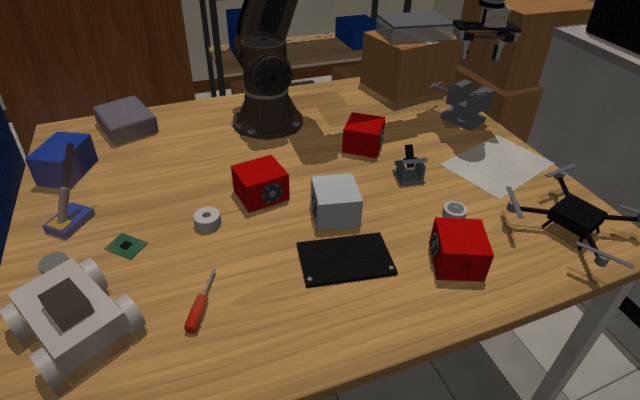

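View pics/side0.png

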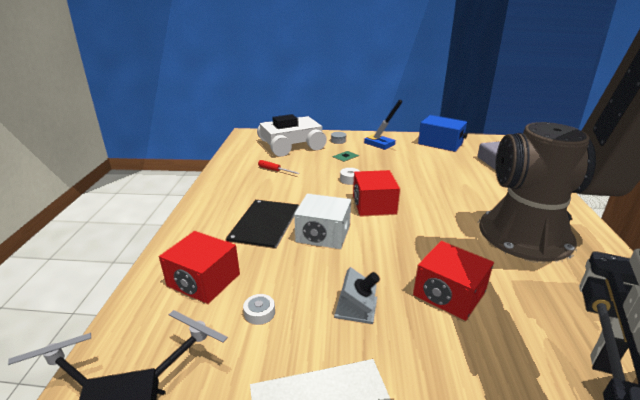

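View pics/wrist0.png

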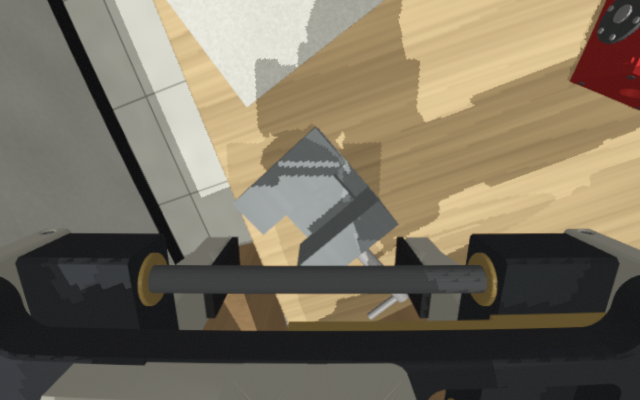

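The scene view shows the grey housing at (337,202), the black bed at (346,258), the holder with the plug at (410,168), the wheel at (455,211), the spool at (207,219) and the driver at (203,300). There are red look-alike housings at (260,183), (364,135) and (460,250), which I leave alone. The grey block is the only one that fits the description: it's grey and lies just in front of the bed. I'll measure it now.

```bash
cat > h.py <<'E'
from station import *
import numpy as np, cv2
from scipy.spatial.transform import Rotation as R
def cam(n):
    c=camera_params(n); c['R']=R.from_euler('xyz',c['orientation']).as_matrix(); return c
def rays(c,uv):
    uv=np.asarray(uv,float).reshape(-1,1,2)
    n=cv2.undistortPoints(uv,c['mtx'],np.array([c['k1'],0,0,0.]))[:,0]
    return np.c_[n,np.ones(len(n))]
def onplane(c,uv,z):
    r=rays(c,uv)@c['R'].T
    return c['eye']+r*((z-c['eye'][2])/r[:,2])[:,None]
def cloud(c,d):
    v,u=np.mgrid[0:400,0:640]
    r=rays(c,np.c_[u.ravel(),v.ravel()])*d.reshape(-1,1)
    return (r@c['R'].T+c['eye']).reshape(400,640,3)
def proj(c,P):
    P=(np.asarray(P,float).reshape(-1,3)-c['eye'])@c['R']
    return cv2.projectPoints(P,np.zeros(3),np.zeros(3),c['mtx'],np.array([c['k1'],0,0,0.]))[0][:,0]
E
python3 - <<'E'
from h import *
for n in ("scene","side"):
    c=cam(n); p=cv2.imread(f"pics/{n}0.png"); d=np.load(f"pics/{n}0.npy")
    P=cloud(c,d); hsv=cv2.cvtColor(p,cv2.COLOR_BGR2HSV)
    ok=(d>0)
    def rep(name,m):
        m=m&ok
        k=cv2.morphologyEx(m.astype(np.uint8),cv2.MORPH_OPEN,np.ones((3,3)))
        nn,l,s,_=cv2.connectedComponentsWithStats(k)
        if nn<2: print(n,name,'none');return
        i=1+np.argmax(s[1:,4]); q=P[l==i]
        r=cv2.minAreaRect((q[:,:2]*1000).astype(np.float32))
        print(n,name,len(q),'z med',np.median(q[:,2]).round(4),'rect c,size,ang',np.round(r[0],1),np.round(r[1],1),round(r[2],1), 'mean',q.mean(0).round(4))
        e=cv2.boxPoints(r); print('   corners',e.round(0).tolist())
    X,Y,Z=P[...,0],P[...,1],P[...,2]
    reg=(X>.3)&(X<1)&(Y>-.35)&(Y<.6)
    S=hsv[...,1]
    rep('bedtop',reg&(Z>.006)&(Z<.015)&(hsv[...,2]<60))
    rep('housingtop',reg&(Z>.076)&(Z<.085)&(S<60))
    rep('holderbase+wheel',reg&(Z>.004)&(Z<.03)&(S<50)&(hsv[...,2]>60)&(Y>.1))
    rep('wheel',reg&(Z>.018)&(Z<.03)&(S<50)&(hsv[...,2]>120)&(Y>.1))
    rep('spool',reg&(Z>.024)&(Z<.036)&(S<60)&(hsv[...,2]>120)&(Y<.1))
    rep('plug',reg&(Z>.065)&(Z<.13)&(hsv[...,2]<70)&(S<90)&(Y>.1))
    rep('red',reg&(Z>.02)&(hsv[...,2]>70)&(S>180)&((hsv[...,0]<5)|(hsv[...,0]>175))&(Y>.1))
    # housing side points
E
```

```text
scene bedtop 3759 z med 0.0103 rect c,size,ang [677.5  -8.7] [200.3 133.6] 80.0 mean [ 0.6823 -0.0117  0.0103]
   corners [[594.0, -96.0], [726.0, -119.0], [761.0, 78.0], [629.0, 102.0]]
scene housingtop 1306 z med 0.0799 rect c,size,ang [522.1  30.1] [105.7 120.5] 78.5 mean [0.5258 0.0288 0.0799]
   corners [[452.0, -10.0], [571.0, -34.0], [592.0, 70.0], [474.0, 94.0]]
scene holderbase+wheel 314 z med 0.0239 rect c,size,ang [630.4 311.8] [54.9 60. ] 54.8 mean [0.6324 0.3089 0.0234]
   corners [[590.0, 307.0], [639.0, 272.0], [671.0, 317.0], [622.0, 352.0]]
scene wheel 50 z med 0.024 rect c,size,ang [648.9 319. ] [16.2 48.4] 13.5 mean [0.6492 0.3166 0.024 ]
   corners [[635.0, 341.0], [647.0, 294.0], [662.0, 297.0], [651.0, 344.0]]
scene spool 295 z med 0.0296 rect c,size,ang [ 455.7 -275.8] [61.4 61.7] 58.5 mean [ 0.4553 -0.276   0.0295]
   corners [[413.0, -286.0], [466.0, -318.0], [498.0, -266.0], [445.0, -234.0]]
scene plug 182 z med 0.0666 rect c,size,ang [773.1 565.4] [44.2 79.2] 45.6 mean [0.7681 0.5657 0.0667]
   corners [[729.0, 577.0], [786.0, 522.0], [817.0, 554.0], [760.0
[... 772 characters left out ...]
67 rect c,size,ang [627.6 314.1] [58.4 58.8] 41.0 mean [0.6262 0.3178 0.0264]
   corners [[586.0, 317.0], [625.0, 273.0], [669.0, 311.0], [630.0, 355.0]]
side spool 123 z med 0.032 rect c,size,ang [ 461.5 -273.5] [63.7 41.2] 89.4 mean [ 0.4607 -0.2707  0.0312]
   corners [[441.0, -305.0], [482.0, -306.0], [482.0, -242.0], [441.0, -241.0]]
side plug 1711 z med 0.067 rect c,size,ang [786.3 537.3] [101.2  52.5] 15.8 mean [0.7827 0.5344 0.067 ]
   corners [[730.0, 549.0], [745.0, 498.0], [842.0, 526.0], [828.0, 576.0]]
side red 3072 z med 0.0808 rect c,size,ang [767.1 226.5] [109.9 117.9] 67.2 mean [0.755  0.2424 0.069 ]
   corners [[692.0, 199.0], [800.0, 153.0], [843.0, 254.0], [734.0, 300.0]]
```

Run:
```python
import cv2
p=cv2.imread('pics/scene0.png')[110:300,220:500]; q=cv2.imread('pics/side0.png')[180:340,140:500]
cv2.imwrite('pics/zs.png',cv2.resize(p,None,fx=2.8,fy=2.8,interpolation=cv2.INTER_CUBIC))
cv2.imwrite('pics/zq.png',cv2.resize(q,None,fx=2.2,fy=2.2,interpolation=cv2.INTER_CUBIC))
```

```text
(no output)
```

View pics/zs.png

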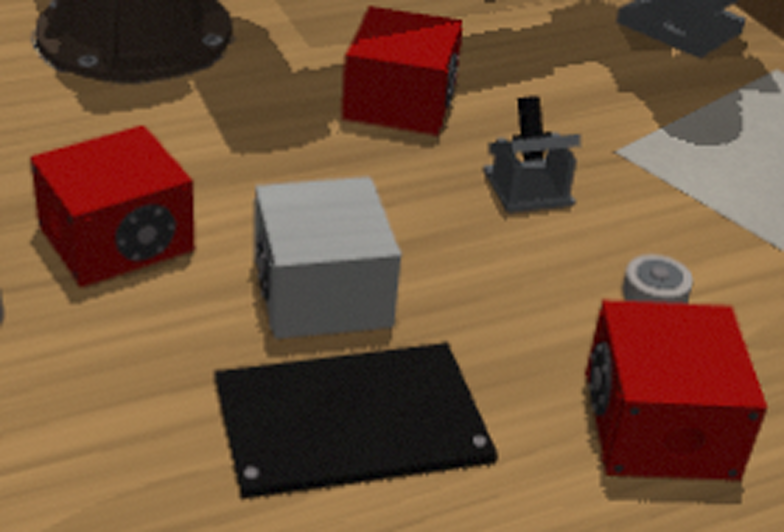

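View pics/zq.png

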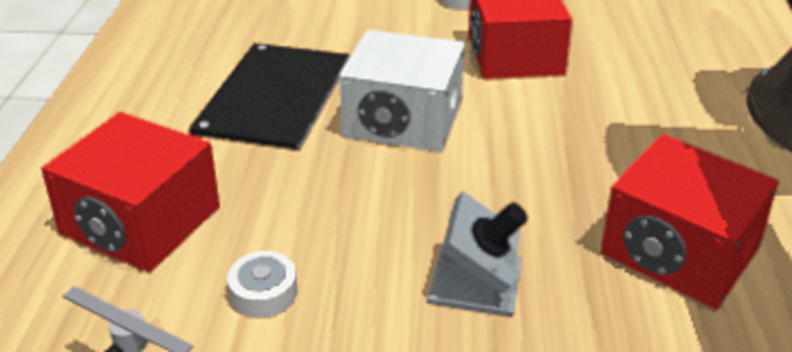

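Run:
```python
from h import *
for n,box in (("scene",(140,190,390,432)),("side",(262,325,330,385))):
    c=cam(n); p=cv2.imread(f"pics/{n}0.png"); d=np.load(f"pics/{n}0.npy")
    P=cloud(c,d); g=p.max(2)
    a,b,e,f=box
    sub=P[a:b,e:f].reshape(-1,3); gg=g[a:b,e:f].ravel(); sat=(p.max(2).astype(int)-p.min(2))[a:b,e:f].ravel()
    m=(sub[:,2]>.06)&(gg<55); q=sub[m]; q=q[np.linalg.norm(q-np.median(q,0),axis=1)<.05]
    print(n,'plug n',len(q),q.mean(0).round(4),'min',q.min(0).round(3),'max',q.max(0).round(3))
    w,v=np.linalg.eigh(np.cov(q.T)); print('  ax',v[:,2].round(3),np.sqrt(w).round(4))
    pl=sub[(sub[:,2]>.012)&(gg>60)&(sat<40)&(sub[:,2]<.09)]
    print('plate n',len(pl)); 
    if len(pl)>20:
        rng=np.random.default_rng(0);best=None
        for _ in range(300):
            t=pl[rng.choice(len(pl),3,False)]; nn=np.cross(t[1]-t[0],t[2]-t[0]); nn/=np.linalg.norm(nn)+1e-12
            i=abs((pl-t[0])@nn)<.0015
            if best is None or i.sum()>best.sum(): best=i
        z=pl[best]; u,s,vt=np.linalg.svd(z-z.mean(0)); nn=vt[2]*np.sign(vt[2][2]); print('plane',best.sum(),z.mean(0).round(4),nn.round(3),'tilt',np.degrees(np.arccos(nn[2])).round(1),'az',np.degrees(np.arctan2(nn[1],nn[0])).round(1))
    ba=sub[(sub[:,2]>.003)&(sub[:,2]<.009)&(sat<40)]; 
    if len(ba)>5: r=cv2.minAreaRect((ba[:,:2]*1000).astype(np.float32)); print('base',len(ba),r)
# housing/bed: precise edges from both
for n in ("scene","side"):
    c=cam(n); p=cv2.imread(f"pics/{n}0.png"); d=np.load(f"pics/{n}0.npy");P=cloud(c,d);S=cv2.cvtColor(p,cv2.COLOR_BGR2HSV)[...,1]
    for nm,m,z in (('H',(P[...,2]>.075)&(P[...,2]<.086)&(S<60)&(P[...,0]>.4)&(P[...,0]<.65)&(abs(P[...,1]-.03)<.1),.08),('B',(P[...,2]>.004)&(P[...,2]<.018)&(p.max(2)<60)&(abs(P[...,0]-.68)<.12)&(abs(P[...,1])<.14),.01)):
        k=cv2.morphologyEx(m.astype(np.uint8),cv2.MORPH_CLOSE,np.ones((5,5)))
        cs,_=cv2.findContours(k,0,1); ct=max(cs,key=cv2.contourArea)
        ap=cv2.approxPolyDP(ct,6,True)[:,0]; w=onplane(c,ap,z)
        print(n,nm,ap.tolist(),(w[:,:2]*1000).round(0).tolist())
        if len(w)==4:
            for i in range(4):
                dd=w[(i+1)%4]-w[i]; print('   edge',np.linalg.norm(dd).round(4),np.degrees(np.arctan2(dd[1],dd[0])).round(1))
```

```text
scene plug n 129 [0.4319 0.2837 0.0744] min [0.411 0.248 0.06 ] max [0.47  0.301 0.093]
  ax [-0.716  0.486  0.501] [0.0053 0.0088 0.0155]
plate n 138
plane 62 [0.4658 0.2847 0.0667] [ 0.975 -0.141  0.17 ] tilt 80.2 az -8.2
base 264 ((416.396728515625, 298.4906005859375), (83.22791290283203, 148.06285095214844), 67.09878540039062)
side plug n 267 [0.4254 0.2962 0.076 ] min [0.404 0.274 0.06 ] max [0.445 0.308 0.095]
  ax [-0.725  0.083  0.684] [0.0039 0.0065 0.0141]
plate n 1095
plane 436 [0.4399 0.2937 0.0609] [-0.561  0.082  0.824] tilt 34.5 az 171.7
base 222 ((439.8514709472656, 275.9557800292969), (94.74606323242188, 74.88017272949219), 81.09353637695312)
scene H [[352, 174], [311, 177], [317, 205], [362, 202]] [[480.0, 92.0], [459.0, -10.0], [567.0, -35.0], [591.0, 68.0]]
   edge 0.1041 -102.0
   edge 0.1113 -12.8
   edge 0.1051 76.7
   edge 0.1139 167.7
scene B [[396, 270], [379, 233], [297, 243], [306, 286]] [[753.0, 80.0], [634.0, 98.0], [601.0, -95.0], [729.0, -118.0]]
   edge 0.1205 171.1
   edge 0.196 -99.6
   edge 0.1301 -10.3
   edge 0.1993 83.1
side H [[294, 214], [341, 223], [350, 199], [307, 194]] [[587.0, 68.0], [476.0, 100.0], [455.0, -13.0], [566.0, -33.0]]
   edge 0.1159 163.8
   edge 0.115 -100.2
   edge 0.112 -10.0
   edge 0.1025 78.0
side B [[255, 201], [227, 240], [274, 247], [297, 205]] [[723.0, -110.0], [752.0, 85.0], [632.0, 106.0], [601.0, -95.0]]
   edge 0.1971 81.6
   edge 0.121 170.0
   edge 0.2034 -99.0
   edge 0.1231 -7.1
```

Bed: x axis at -9.7°, fence middle about (0.613, 0.004). Housing: centre (0.521, 0.030), yaw about -12°, -x face middle about (0.464, 0.042), gap about 38 mm. The plug axis leans towards azimuth 172°. I'll go behind the housing now.

>>> arm_command([
  [[0,0,0.02],[15,-43,0],0.32],
  [[0,0,0.02],[15,-43,0],0.32],
  [[0,0,0.02],[15,-43,0],0.32],
  [[0,0,0.02],[15,-43,0],0.32],
  [[0,0,0.02],[15,-43,0],0.32],
  [[0,0,0.02],[15,-43,0],0.32],
  [[0,0,0.02],[15,-43,0],0.32],
  [[0,0,0.02],[15,-43,0],0.32],
], squeeze=20)

```text
t: 0.95
eef_pos: [0.3368, 0.2933, 0.4047]
ee_rot: [-3.141, -0.0, -0.166]
force: [1.4, 0.2, -0.5]
width: 0.0595
```

>>> arm_command([
  [[0,0,0],[14,-41,0],0.32],
  [[0,0,0],[14,-41,0],0.32],
  [[0,0,0],[14,-41,0],0.32],
  [[0,0,0],[14,-41,0],0.32],
  [[0,0,0],[14,-41,0],0.32],
  [[0,0,0],[14,-41,0],0.32],
  [[0,0,0],[0,0,0],0.32],
  [[0,0,0],[0,0,0],0.32],
])

```text
t: 1.75
eef_pos: [0.4208, 0.0481, 0.4045]
ee_rot: [3.141, 0.0, -0.17]
force: [-0.4, -0.2, -0.5]
width: 0.0596
```

>>> arm_command([
  [[0,0,0],[0,0,-40],0.32],
  [[0,0,0],[0,0,-40],0.32],
  [[0,0,0],[0,0,-40],0.32],
  [[0,0,0],[0,0,-40],0.32],
  [[0,0,0],[0,0,-35],0.32],
  [[0,0,0],[0,0,0],0.32],
  [[0,0,0],[0,0,0],0.32],
])

```text
t: 2.45
eef_pos: [0.4208, 0.0502, 0.21]
ee_rot: [3.14, 0.001, -0.165]
force: [1.0, 1.1, 0.7]
width: 0.0593
```

```bash
cat > snap.py <<'E'
import sys
from h import *
t=sys.argv[1]
for a in sys.argv[2:]:
    n,*b=a.split(':'); p,d=grab_frame(n); cv2.imwrite(f"pics/{n}{t}.png",p[:,:,::-1]); np.save(f"pics/{n}{t}.npy",d)
    if b:
        x0,x1,y0,y1=map(int,b[0].split(',')); f=min(780/(x1-x0),590/(y1-y0))
        cv2.imwrite(f"pics/{n}{t}z.png",cv2.resize(p[y0:y1,x0:x1,::-1],None,fx=f,fy=f,interpolation=cv2.INTER_CUBIC))
print(get_state()['t'])
E
python3 snap.py 1 side:200,440,140,320
```

```text
2.5
```

View pics/side1z.png

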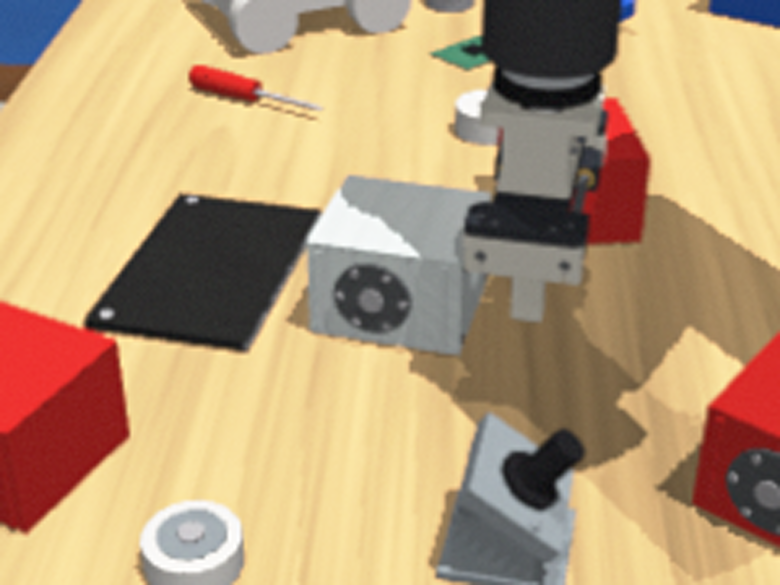

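>>> arm_command([
  [[0,0,0],[10,-1.7,-5],0.32],
  [[0,0,0],[10,-1.7,0],0.32],
  [[0,0,0],[6,-1,0],0.32],
  [[0,0,0],[5,-0.9,0],0.32],
  [[0,0,0],[5,-0.9,0],0.32],
  [[0,0,0],[5,-0.9,0],0.32],
  [[0,0,0],[5,-0.9,0],0.32],
])

```text
t: 3.2
eef_pos: [0.4649, 0.0402, 0.2043]
ee_rot: [3.139, 0.005, -0.168]
force: [-10.5, 2.1, 10.0]
width: 0.0595
```

>>> arm_command([
  [[0,0,0],[4,-0.7,0],0.32],
  [[0,0,0],[4,-0.7,0],0.32],
  [[0,0,0],[3,-0.5,0],0.32],
  [[0,0,0],[2,-0.3,0],0.32],
])

```text
t: 3.6
eef_pos: [0.4779, 0.038, 0.2043]
ee_rot: [3.139, 0.005, -0.168]
force: [-12.4, 3.0, 11.0]
width: 0.0595
```

```bash
python3 snap.py 2 side:220,420,150,300 scene:260,440,110,300
```

```text
3.7
```

View pics/side2z.png

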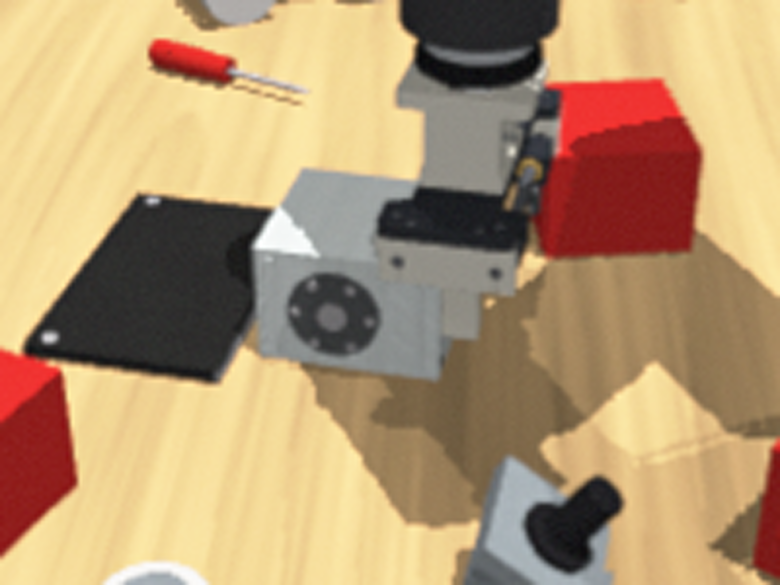

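View pics/scene2z.png

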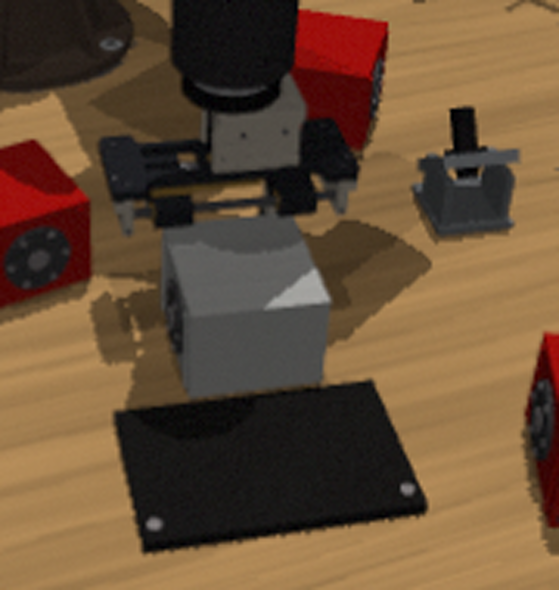

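Run:
```python
from h import *
s=get_state(); print(s['force'],s['moment'],s['eef_pos'])
d=np.load('pics/scene2.npy');c=cam('scene');P=cloud(c,d)
p=cv2.imread('pics/scene2.png');S=cv2.cvtColor(p,cv2.COLOR_BGR2HSV)[...,1]
m=(abs(P[...,2]-.08)<.004)&(S<60)&(abs(P[...,0]-.56)<.1)&(abs(P[...,1]-.03)<.1)
q=P[m]; r=cv2.minAreaRect((q[:,:2]*1000).astype(np.float32)); print(r, cv2.boxPoints(r))
```

```text
[-7.84710836  0.18691428  7.08773778] [-0.02933224  2.82036197 -0.09262298] [0.47807239 0.03802972 0.20431282]
((542.5670776367188, 26.21295166015625), (105.46723175048828, 127.19915008544922), 80.17984771728516) [[470.9053   -14.900715]
 [596.2408   -36.595303]
 [614.2289    67.326614]
 [488.89337   89.02121 ]]
```

>>> arm_command([
  [[0,0,0],[0,0,2],0.32],
  [[0,0,0],[0,0,2],0.32],
  [[0,0,0],[0,0,0],0.32],
])

```text
t: 4.0
eef_pos: [0.4794, 0.0388, 0.2086]
ee_rot: [3.141, 0.001, -0.167]
force: [-3.2, 0.1, -2.5]
width: 0.0592
```

Run:
```python
from h import *
s=get_state(); print(s['force'],s['moment'],s['eef_pos'],s['ee_rot'])
```

```text
[-3.22655451  0.08248682 -2.49310879] [-0.03930923  1.2349566  -0.07970726] [0.47939284 0.03876719 0.20858761] [ 3.14120507e+00  8.48249511e-04 -1.67305312e-01]
```

>>> arm_command([
  [[0,0,0],[2,-0.3,0],0.32],
  [[0,0,0],[2,-0.3,0],0.32],
  [[0,0,0],[2,-0.3,0],0.32],
  [[0,0,0],[2,-0.3,0],0.32],
])

```text
t: 4.4
eef_pos: [0.4879, 0.0379, 0.2086]
ee_rot: [3.142, 0.0, -0.167]
force: [-4.2, 0.3, -2.9]
width: 0.0593
```

>>> arm_command([
  [[0,0,0],[1,-0.2,0],0.32],
  [[0,0,0],[1,-0.2,0],0.32],
])

```text
t: 4.6
eef_pos: [0.4899, 0.0375, 0.2086]
ee_rot: [-3.142, -0.0, -0.167]
force: [-4.0, -0.0, -2.4]
width: 0.0594
```

>>> arm_command([
  [[0,0,0],[1,-0.2,0],0.32],
  [[0,0,0],[1,-0.2,0],0.32],
])

```text
t: 4.8
eef_pos: [0.4917, 0.0371, 0.2087]
ee_rot: [-3.142, 0.0, -0.167]
force: [-3.4, 0.8, -2.1]
width: 0.0597
```

>>> arm_command([
  [[0,0,0],[1,-0.2,0],0.32],
  [[0,0,0],[1,-0.2,0],0.32],
])

```text
t: 5.0
eef_pos: [0.4924, 0.0368, 0.2083]
ee_rot: [3.141, 0.003, -0.166]
force: [-16.8, 10.7, 6.8]
width: 0.0595
```

>>> arm_command([
  [[0,0,0],[1,-0.2,0],0.32],
  [[0,0,0],[1,-0.2,0],0.32],
])

```text
t: 5.2
eef_pos: [0.4928, 0.0367, 0.2083]
ee_rot: [3.141, 0.006, -0.167]
force: [-27.3, 17.2, 14.9]
width: 0.0598
```

```bash
python3 snap.py 3 side:220,400,160,290 scene:260,440,140,300; python3 -c "
from h import *
s=get_state();print(s['force'],s['moment'])"
```

```text
5.3
[-23.68088171  14.88599702  12.49700504] [5.29937135 7.69244683 0.82217111]
```

View pics/side3z.png

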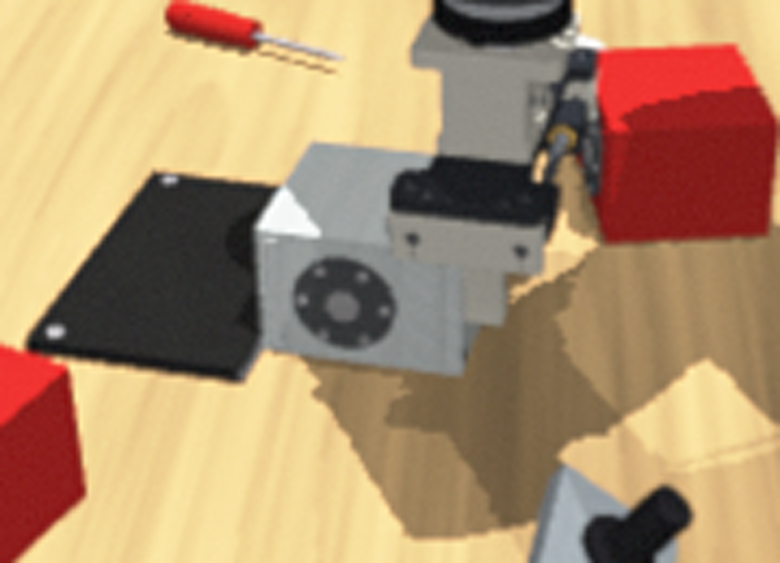

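View pics/scene3z.png

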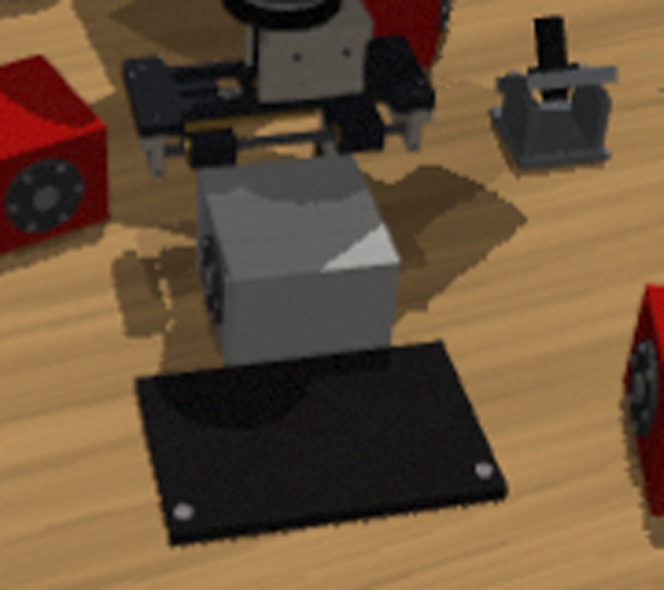

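The housing is square against the fence: both lower-edge slopes in the scene view match at about -0.11 to -0.12, and the force jumped on contact. Next I back off, raise to 62 mm tip height and follow the tipping arc.

Run:
```python
import numpy as np
a=np.radians(np.arange(0,73,4)); x=-115*np.cos(a)+52*np.sin(a); z=115*np.sin(a)+52*np.cos(a)
for t,dx,dz in zip(np.degrees(a)[1:],np.diff(x),np.diff(z)): print(t.round(),(dx*.986).round(1),(-dx*.168).round(1),dz.round(1))
```

```text
4.0 3.9 -0.7 7.9
8.0 4.4 -0.7 7.6
12.0 4.9 -0.8 7.3
16.0 5.4 -0.9 6.9
20.0 5.8 -1.0 6.5
24.0 6.3 -1.1 6.1
28.0 6.7 -1.1 5.6
32.0 7.1 -1.2 5.1
36.0 7.4 -1.3 4.6
40.0 7.7 -1.3 4.1
44.0 8.0 -1.4 3.5
48.0 8.2 -1.4 3.0
52.0 8.4 -1.4 2.4
56.0 8.5 -1.4 1.8
60.0 8.6 -1.5 1.2
64.0 8.7 -1.5 0.6
68.0 8.7 -1.5 -0.1
72.0 8.7 -1.5 -0.7
```

>>> arm_command([
  [[0,0,0],[-8,1.3,0],0.32],
  [[0,0,0],[-4,0.7,0],0.32],
  [[0,0,0],[0,0,16],0.32],
  [[0,0,0],[0,0,16],0.32],
  [[0,0,0],[0,0,0],0.32],
  [[0,0,0],[0,0,0],0.32],
])

```text
t: 5.9
eef_pos: [0.4843, 0.0383, 0.2412]
ee_rot: [-3.14, -0.002, -0.167]
force: [-0.3, -0.2, -0.3]
width: 0.0598
```

>>> arm_command([
  [[0,0,0],[5,-0.8,0],0.32],
  [[0,0,0],[3.5,-0.6,0],0.32],
  [[0,0,0],[1,-0.2,0],0.32],
  [[0,0,0],[1,-0.2,0],0.32],
])

```text
t: 6.3
eef_pos: [0.4927, 0.0364, 0.2397]
ee_rot: [3.14, 0.005, -0.167]
force: [-16.2, 8.9, 12.7]
width: 0.0596
```

>>> arm_command([
  [[0,0,0],[3.9,-0.7,6],0.32],
  [[0,0,0],[4.4,-0.7,7],0.32],
])

```text
t: 6.5
eef_pos: [0.5002, 0.035, 0.252]
ee_rot: [3.139, 0.007, -0.167]
force: [-11.9, 7.0, 5.1]
width: 0.0594
```

```bash
python3 snap.py 4 side:220,400,140,290
```

```text
6.55
```

View pics/side4z.png

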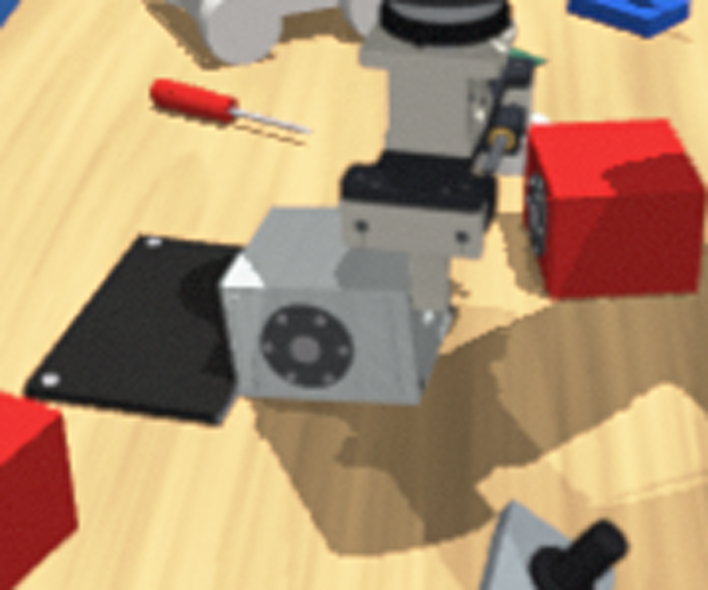

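The housing is tipping about the fence, with the rear bottom edge at (420,400) lifted. I'll continue along the arc.

>>> arm_command([
  [[0,0,0],[4.9,-0.8,7.3],0.32],
  [[0,0,0],[5.4,-0.9,6.9],0.32],
  [[0,0,0],[5.8,-1.0,6.5],0.32],
  [[0,0,0],[6.3,-1.1,6.1],0.32],
])

```text
t: 6.95
eef_pos: [0.5234, 0.031, 0.2796]
ee_rot: [3.14, 0.006, -0.167]
force: [-10.1, 3.0, 7.5]
width: 0.0596
```

>>> arm_command([
  [[0,0,0],[6.7,-1.1,5.6],0.32],
  [[0,0,0],[7.1,-1.2,5.1],0.32],
  [[0,0,0],[7.4,-1.3,4.6],0.32],
])

```text
t: 7.25
eef_pos: [0.5454, 0.0274, 0.2959]
ee_rot: [3.14, 0.003, -0.167]
force: [-9.0, 3.0, 11.6]
width: 0.0595
```

```bash
python3 snap.py 5 side:220,400,140,290
```

```text
7.3
```

View pics/side5z.png

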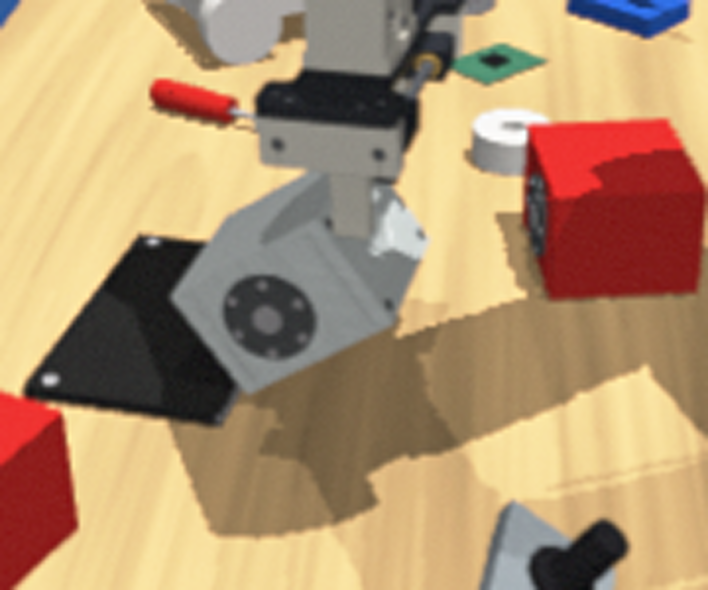

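>>> arm_command([
  [[0,0,0],[7.7,-1.3,4.1],0.32],
  [[0,0,0],[8,-1.4,3.5],0.32],
  [[0,0,0],[8.2,-1.4,3],0.32],
  [[0,0,0],[8.4,-1.4,2.4],0.32],
])

```text
t: 7.7
eef_pos: [0.5792, 0.0218, 0.3098]
ee_rot: [3.141, -0.001, -0.166]
force: [-3.4, -0.1, 9.9]
width: 0.0596
```

>>> arm_command([
  [[0,0,0],[8.5,-1.4,1.8],0.32],
  [[0,0,0],[7,-1.2,1],0.32],
])

```text
t: 7.9
eef_pos: [0.5953, 0.0191, 0.3127]
ee_rot: [3.141, -0.002, -0.166]
force: [-0.6, -0.6, 8.6]
width: 0.0595
```

```bash
python3 snap.py 6 side:220,400,140,290
```

```text
7.95
```

View pics/side6z.png

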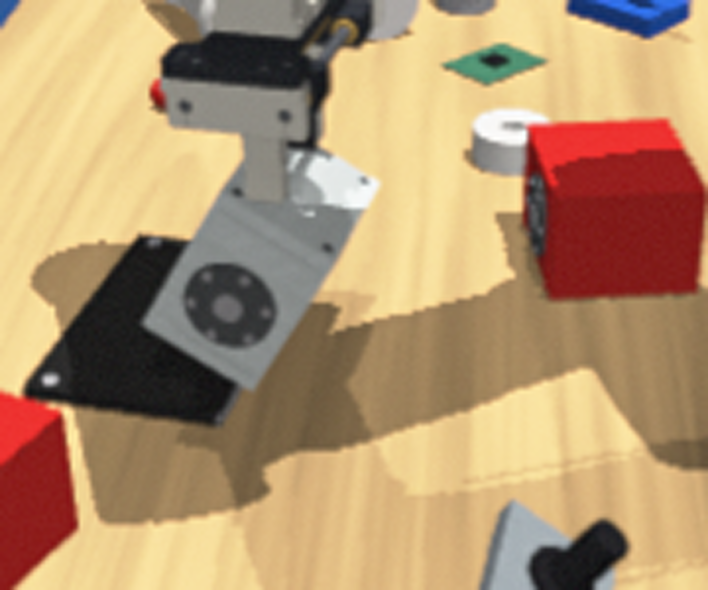

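>>> arm_command([
  [[0,0,0],[6,-1,0.8],0.32],
  [[0,0,0],[5,-0.8,0.3],0.32],
])

```text
t: 8.15
eef_pos: [0.6062, 0.0173, 0.3135]
ee_rot: [3.141, -0.002, -0.166]
force: [0.6, -1.8, 6.3]
width: 0.0593
```

>>> arm_command([
  [[0,0,0],[5,-0.8,0],0.32],
  [[0,0,0],[5,-0.8,0],0.32],
])

```text
t: 8.35
eef_pos: [0.6162, 0.0157, 0.3133]
ee_rot: [3.141, -0.002, -0.166]
force: [0.3, -2.2, 4.3]
width: 0.0601
```

>>> arm_command([
  [[0,0,0],[5,-0.8,-0.5],0.32],
  [[0,0,0],[5,-0.8,-0.5],0.32],
])

```text
t: 8.55
eef_pos: [0.6263, 0.0141, 0.3121]
ee_rot: [3.141, -0.002, -0.166]
force: [0.7, -2.1, 4.5]
width: 0.0595
```

```bash
python3 snap.py 7 side:220,400,140,290
```

```text
8.6
```

View pics/side7z.png

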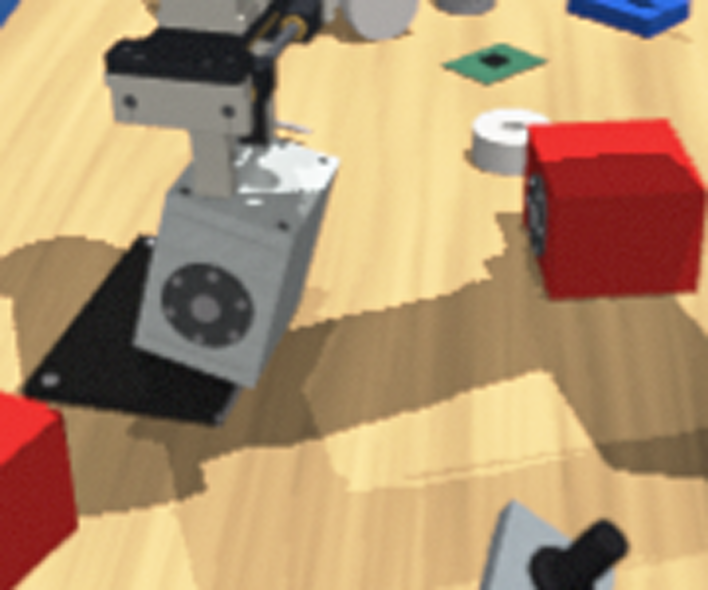

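>>> arm_command([
  [[0,0,0],[6,-1,-0.8],0.32],
  [[0,0,0],[6,-1,-1.2],0.32],
  [[0,0,0],[6,-1,-1.6],0.32],
])

```text
t: 8.9
eef_pos: [0.6433, 0.0115, 0.3074]
ee_rot: [3.141, 0.001, -0.167]
force: [0.4, -0.1, 0.2]
width: 0.0593
```

>>> arm_command([
  [[0,0,0],[6,-1,-2],0.32],
  [[0,0,0],[0,0,0],0.32],
  [[0,0,0],[0,0,0],0.32],
])

```text
t: 9.2
eef_pos: [0.6489, 0.0105, 0.3057]
ee_rot: [3.141, 0.001, -0.167]
force: [-0.0, -0.2, -0.4]
width: 0.0597
```

```bash
python3 snap.py 8 side:220,400,140,290
```

```text
9.25
```

View pics/side8z.png

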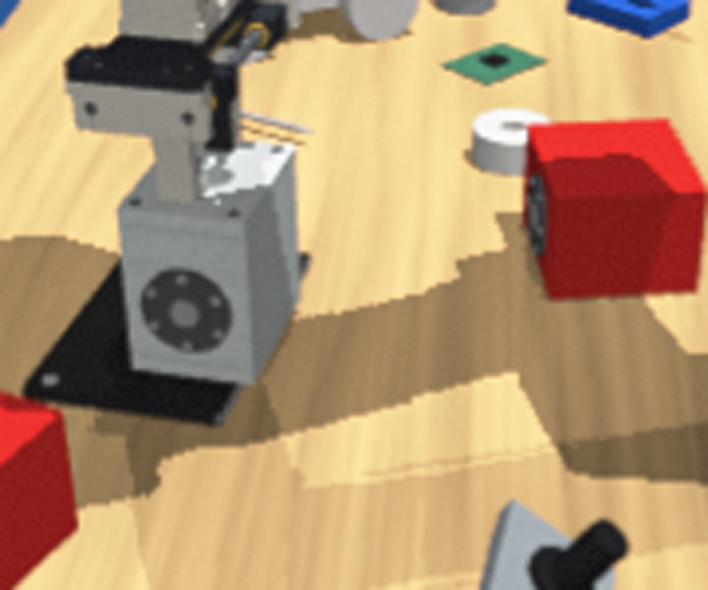

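The housing stands on the bed. I'll rise, head towards the plug, and tilt the tool onto the plug's axis.

Run:
```python
from h import *
c=cam('side'); p=cv2.imread("pics/side0.png"); d=np.load("pics/side0.npy");P=cloud(c,d);h=cv2.cvtColor(p,cv2.COLOR_BGR2HSV)
m=(h[...,1]>180)&(h[...,2]>70)&((h[...,0]<5)|(h[...,0]>175))&(P[...,2]>.02)
nn,l,s,_=cv2.connectedComponentsWithStats(m.astype(np.uint8))
for i in range(1,nn):
    if s[i,4]>300: q=P[l==i]; r=cv2.minAreaRect((q[q[:,2]>.075][:,:2]*1000).astype(np.float32)); print(s[i],cv2.boxPoints(r).round(0).tolist(),q[:,2].max())
```

```text
[ 354  171   45   40 1508] [[325.0, -185.0], [440.0, -188.0], [473.0, 862.0], [358.0, 866.0]] 0.5679813352688864
[ 159  231   79   67 3109] [[346.0, 786.0], [742.0, 121.0], [870.0, 197.0], [473.0, 862.0]] 0.5679813352688864
[ 415  241   78   74 3100] [[163.0, 210.0], [280.0, 154.0], [590.0, 807.0], [473.0, 862.0]] 0.5679813352688864
```

>>> arm_command([
  [[0,0,0],[0,0,30],0.1],
  [[0,0,0],[0,0,40],0],
  [[0,0,0],[-30,25,10],0],
  [[0,0,0],[-33,28,0],0],
  [[0,0,0],[-33,28,0],0],
  [[0,0,0],[-33,28,0],0],
  [[0,0,0],[-33,28,0],0],
  [[0,0,0],[-33,28,0],0],
])

```text
t: 10.05
eef_pos: [0.4522, 0.1761, 0.3864]
ee_rot: [-3.141, -0.001, -0.167]
force: [0.9, 0.7, -0.2]
width: 0.0875
```

>>> arm_command([
  [[0,0,0.022],[-32,28,-10],0],
  [[-0.018,-0.121,0],[-32,28,-15],0],
  [[-0.018,-0.121,0],[-32,28,-15],0],
  [[-0.018,-0.121,0],[-32,28,-15],0],
  [[-0.018,-0.121,0],[-32,26,-15],0],
  [[-0.018,-0.121,0],[0,0,-15],0],
  [[0,0,0],[0,0,0],0],
  [[0,0,0],[0,0,0],0],
])

```text
t: 10.85
eef_pos: [0.3272, 0.2879, 0.3187]
ee_rot: [3.122, -0.49, -0.155]
force: [1.2, -0.5, -0.2]
width: 0.0878
```

```bash
python3 snap.py 9 wrist side:200,440,140,330 scene:260,440,100,300; python3 -c "
from h import *
c=cam('wrist');np.savez('pics/wrist9c.npz',**c);print(c['eye'],get_state()['q'].round(2))"
```

```text
11.0
[0.40026337 0.27828783 0.33531946] [ 1.27 -0.02 -0.99  0.8  -0.71 -0.51]
```

View pics/wrist9.png

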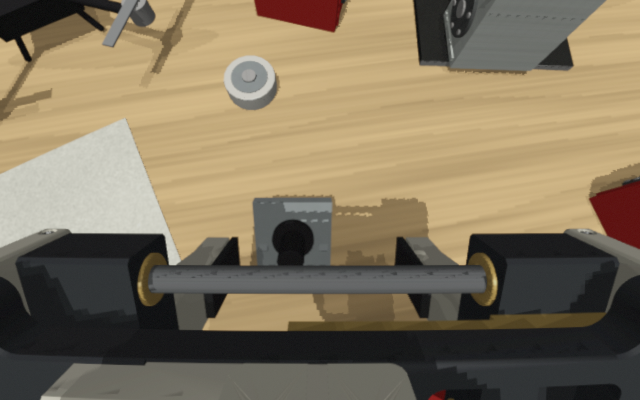

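View pics/side9z.png

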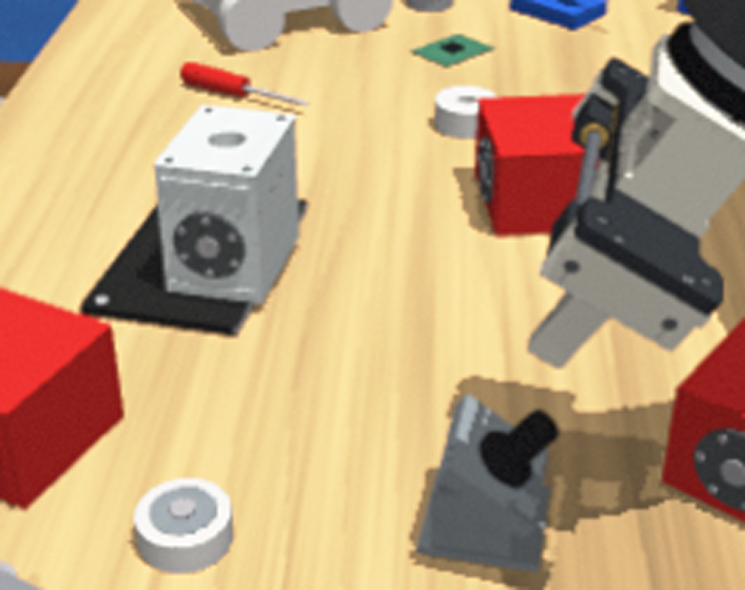

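View pics/scene9z.png

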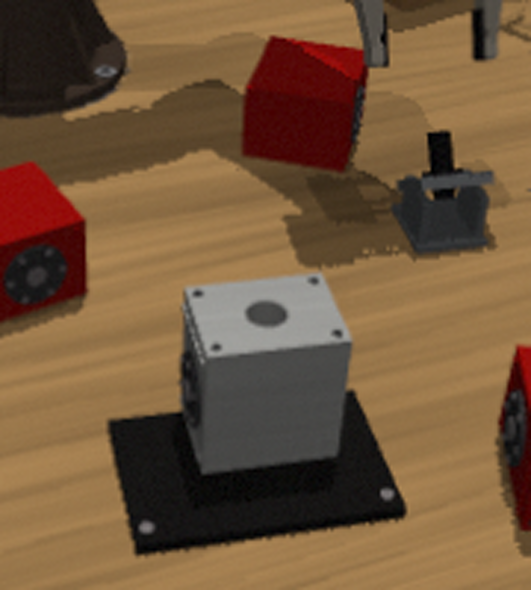

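Views: the housing stands on the bed with its port up (scene crop (266,313)). The plug is still in the holder: wrist view flange at (294,240), side crop (520,445). I'll refine the plug pose and the port position.

Run:
```python
from h import *
# plate plane & plug from side9, scene9
a_=np.array([-.568,.080,.819])
cS=cam('side'); d=np.load('pics/side9.npy'); P=cloud(cS,d); p=cv2.imread('pics/side9.png'); g=p.max(2)
m=(abs(P[...,0]-.43)<.06)&(abs(P[...,1]-.295)<.06)&(P[...,2]>.03)
pl=m&(g>60)&((p.max(2).astype(int)-p.min(2))<40)
q=P[pl]
rng=np.random.default_rng(0);best=None
for _ in range(400):
    t=q[rng.choice(len(q),3,False)]; nn=np.cross(t[1]-t[0],t[2]-t[0]); nn/=np.linalg.norm(nn)+1e-12
    i=abs((q-t[0])@nn)<.0015
    if abs(nn[2])>.6 and (best is None or i.sum()>best.sum()): best=i
z=q[best]; u,s,vt=np.linalg.svd(z-z.mean(0)); n=vt[2]*np.sign(vt[2][2]); print('plane',best.sum(),z.mean(0).round(4),n.round(3),np.degrees(np.arccos(n[2])).round(1),np.degrees(np.arctan2(n[1],n[0])).round(1))
# plate extent centre along its horizontal axis
h=np.cross([0,0,1],n);h/=np.linalg.norm(h); e=np.cross(n,h)
al=q[abs((q-z.mean(0))@n)<.002]; print('h range',np.percentile(al@h,[1,99]).round(4),'e range',np.percentile(al@e,[1,99]).round(4))
dk=P[m&(g<50)]; dk=dk[(dk-z.mean(0))@n>.002]; H=(dk-z.mean(0))@n
kn=dk[(H>.012)&(H<.038)]; print('knob side n',len(kn),'max H',H.max().round(4),'h mid',kn@h@np.ones(len(kn))/len(kn), 'h rng',np.percentile(kn@h,[2,98]).round(4),'e rng',np.percentile(kn@e,[2,98]).round(4))
fl=dk[(H>.002)&(H<.007)]; print('flange h',np.percentile(fl@h,[1,99]).round(4),'e',np.percentile(fl@e,[1,99]).round(4))
print('h',h,'e',e,'n',n,'c0·n',(z.mean(0)@n).round(4))
# wrist flange contour -> plane H=5mm
w=dict(np.load('pics/wrist9c.npz')); pw=cv2.imread('pics/wrist9.png'); gw=pw.max(2)
k=(gw<32).astype(np.uint8); k[:,:268]=0;k[:,320:]=0;k[:215]=0;k[262:]=0
nn,l,s,cc=cv2.connectedComponentsWithStats(k); i=1+np.argmax(s[1:,4]); print(s[i],cc[i])
cv2.imwrite('pics/w9z.png',cv2.resize(pw[190:290,230:350],None,fx=5,fy=5,interpolation=cv2.INTER_CUBIC))
for hh in (0,.005):
    c0=z.mean(0)+n*hh
    pts=np.array([[274,240],[314,240],[294,219]]); r=rays(w,pts)@w['R'].T
    X=w['eye']+r*(((c0-w['eye'])@n)/(r@n))[:,None]; print(hh,X.round(4).tolist(),'h',(X@h).round(4),'e',(X@e).round(4))
# port: dark ellipse on housing top
for nme in ('scene','side'):
    c=cam(nme); p=cv2.imread(f'pics/{nme}9.png'); d=np.load(f'pics/{nme}9.npy'); P=cloud(c,d)
    t=(abs(P[...,2]-.125)<.006)&(abs(P[...,0]-.64)<.09)&(abs(P[...,1])<.09)
    k=cv2.morphologyEx(t.astype(np.uint8),cv2.MORPH_OPEN,np.ones((3,3))); cs,_=cv2.findContours(k,0,1); ct=max(cs,key=cv2.contourArea)
    W=onplane(c,ct[:,0],.125); r=cv2.minAreaRect((W[:,:2]*1000).astype(np.float32)); print(nme,'z',np.median(P[t][:,2]).round(4),'top',np.round(r[0],1),np.round(r[1],1),round(r[2],1))
    mask=np.zeros_like(k); cv2.drawContours(mask,[cv2.convexHull(ct)],-1,1,-1); mask=cv2.erode(mask,np.ones((5,5)))
    gg=cv2.cvtColor(p,cv2.COLOR_BGR2GRAY); md=np.median(gg[mask>0]); hk=((gg<md*.8)&(mask>0)).astype(np.uint8)
    nn,l,s,cc=cv2.connectedComponentsWithStats(hk); i=1+np.argmax(s[1:,4]); cs,_=cv2.findContours((l==i).astype(np.uint8),0,1); W=onplane(c,cs[0][:,0],.125)
    el=cv2.minEnclosingCircle((W[:,:2]*1000).astype(np.float32)); print('  port px',cc[i].round(1),s[i],'enc',el,'mean',onplane(c,cc[i],.125).round(4))
```

```text
plane 451 [0.4401 0.2936 0.0609] [-0.56   0.086  0.824] 34.5 171.3
h range [-0.3864 -0.3162] e range [0.3184 0.3824]
knob side n 125 max H 0.2057 h mid -0.3585465717086857 h rng [-0.3626 -0.3491] e rng [0.3412 0.3575]
flange h [-0.3698 -0.3371] e [0.3318 0.3655]
h [-0.15182022 -0.98840812  0.        ] e [ 0.81477643 -0.12515026  0.56610669] n [-0.55954445  0.08594644  0.82433198] c0·n -0.1708
[ 273  220   40   42 1335] [292.23220974 240.61947566]
0 [[0.4343, 0.3084, 0.0554], [0.4284, 0.2724, 0.0552], [0.4484, 0.2871, 0.0672]] h [-0.3708 -0.3342 -0.3518] e [0.3466 0.3462 0.3675]
0.005 [[0.4336, 0.3078, 0.0611], [0.4278, 0.2725, 0.0608], [0.4474, 0.2869, 0.0727]] h [-0.37   -0.3343 -0.3515] e [0.3493 0.3489 0.3698]
scene z 0.1248 top [648.9   8.2] [107.  87.] 80.3
  port px [349.9 206.1] [343 202  15   9 106] enc ((645.466796875, 10.337743759155273), 15.451910972595215) mean [[0.6458 0.0102 0.125 ]]
side z 0.1269 top [643.7  13. ] [119.6  85.4] 80.2
  port px [272.6 184.5] [267 183  12   4  43] enc ((645.677490234375, 7.373927593231201), 13.9905424118042) mean [[0.6453 0.0069 0.125 ]]
```

View pics/w9z.png

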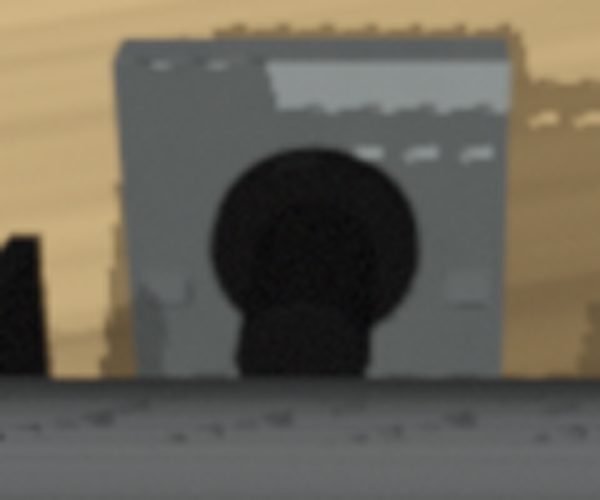

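```bash
cat > plan.py <<'E'
from h import *
def Rt(t,yaw): # tool: vertical turned by -t about y'
    base=R.from_euler('xyz',[np.pi,0,yaw]); ax=np.array([-np.sin(yaw),np.cos(yaw),0])
    return R.from_rotvec(-t*ax)*base
def delta(G,t,yaw):
    T=Rt(t,yaw); tcp=np.array(G)-.159*T.as_matrix()[:,2]
    s=get_state(); C=R.from_euler('xyz',s['ee_rot'])
    rv=(T*C.inv()).as_rotvec()
    return tcp,(tcp-s['eef_pos'])*1000,rv
E
python3 - <<'E'
from plan import *
a=np.array([-.567,.085,.819]); M=np.array([.435,.289,.055]); G=M+a*.028
for t in (20,28,35):
    for k in (0.05,0):
        x,d,rv=delta(G+a*k,np.radians(t),-.149); print(t,k,x.round(3),d.round(1),rv.round(3),np.hypot(*x[:2]).round(3))
s=get_state();print(s['eef_pos'],s['ee_rot'])
E
```

```text
20 0.05 [0.337 0.304 0.268] [  9.2  14.8 -51.3] [0.036 0.138 0.016] 0.454
20 0 [0.365 0.299 0.227] [ 37.6  10.6 -92.3] [0.036 0.138 0.016] 0.472
28 0.05 [0.317 0.307 0.259] [-10.8  17.8 -60.4] [0.014 0.001 0.017] 0.441
28 0 [0.345 0.302 0.218] [  17.5   13.6 -101.3] [0.014 0.001 0.017] 0.459
35 0.05 [0.301 0.309 0.249] [-27.2  20.3 -70.5] [-0.005 -0.12   0.018] 0.431
35 0 [0.329 0.305 0.208] [   1.2   16.  -111.5] [-0.005 -0.12   0.018] 0.449
[0.32776807 0.28888629 0.31964123] [ 3.12566836 -0.49144793 -0.1582127 ]
```

>>> arm_command([
  [[0.012,0.046,0.006],[3,5,-17],0],
  [[0.012,0.046,0.005],[3,5,-17],0],
  [[0.012,0.046,0.005],[3,5,-17],0],
  [[0,0,0],[0,0,0],0],
  [[0,0,0],[0,0,0],0],
])

```text
t: 11.5
eef_pos: [0.3366, 0.304, 0.2682]
ee_rot: [3.14, -0.352, -0.147]
force: [-0.6, 0.0, 0.0]
width: 0.0875
```

```bash
python3 - <<'E'
from plan import *
a=np.array([-.567,.085,.819]); M=np.array([.435,.289,.055]); G=M+a*.028
for k in (0.05,0):
    x,d,rv=delta(G+a*k,np.radians(20),-.149); print(k,d.round(1),rv.round(3))
print(get_state()['q'].round(3))
E
python3 snap.py 10 wrist side:300,440,180,330
```

```text
0.05 [ 0.4 -0.3  0.1] [ 0.002  0.003 -0.001]
0 [ 28.8  -4.5 -40.9] [ 0.002  0.003 -0.001]
[ 1.229  0.084 -0.97   0.694 -0.558 -0.408]
11.6
```

View pics/wrist10.png

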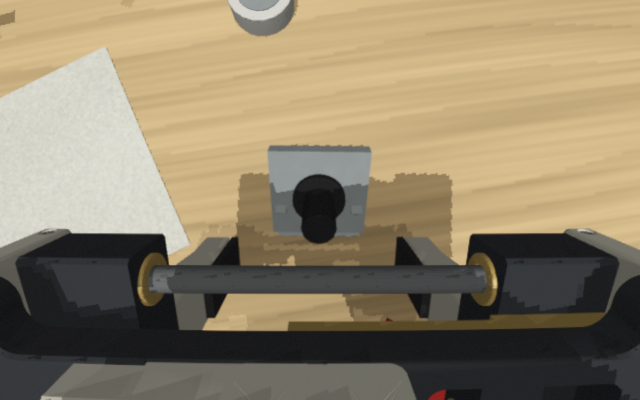

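View pics/side10z.png

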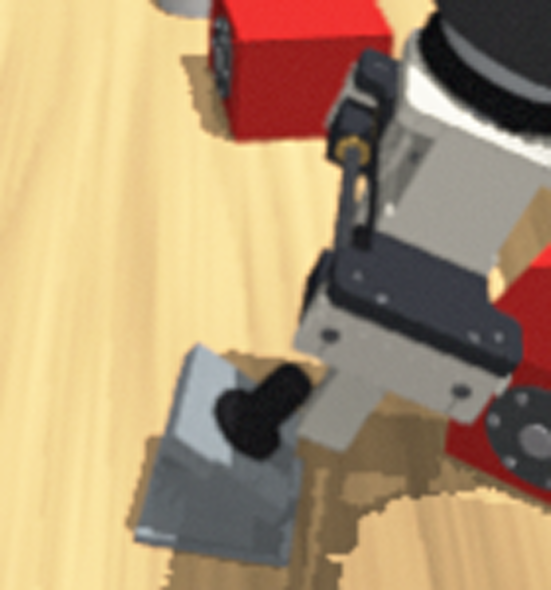

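Run:
```python
from plan import *
a=np.array([-.567,.085,.819]); M=np.array([.435,.289,.055])
print(proj(cam('wrist'),[M+a*.005,M+a*.041,M+a*.028]).round(1))
p=cv2.imread('pics/wrist10.png'); cv2.imwrite('pics/w10z.png',cv2.resize(p[140:260,250:390],None,fx=5,fy=4.5,interpolation=cv2.INTER_CUBIC))
```

```text
[[318.9 197.1]
 [319.2 226.1]
 [319.1 214.6]]
```

View pics/w10z.png

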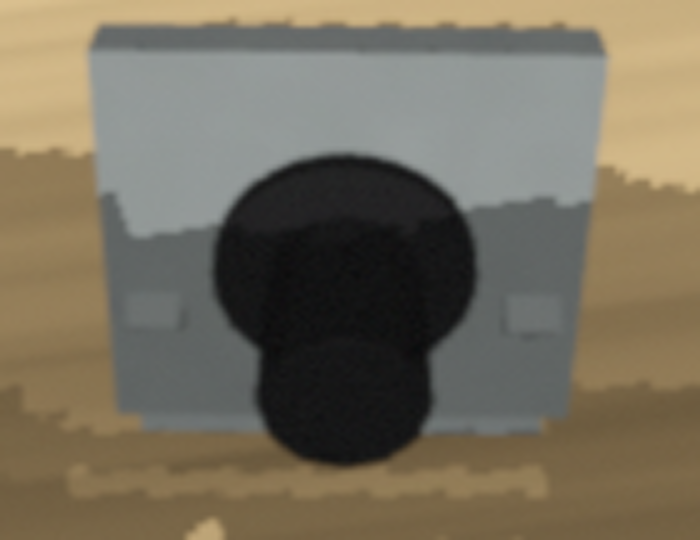

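The knob end is at (319,229) against a predicted (319,226), so it sits about 2 mm nearer in x. I'll apply that correction and grasp.

>>> arm_command([
  [[0,0,0],[7,-1,-10],0],
  [[0,0,0],[7,-1,-10],0],
  [[0,0,0],[7,-1,-10],0],
  [[0,0,0],[6,-1.5,-11],0],
  [[0,0,0],[0,0,0],0],
  [[0,0,0],[0,0,0],0],
])

```text
t: 12.2
eef_pos: [0.3655, 0.302, 0.2307]
ee_rot: [3.136, -0.348, -0.146]
force: [-1.5, 0.3, 0.3]
width: 0.0875
```

```bash
python3 snap.py 11 side:300,440,180,330 scene:370,450,120,190
```

```text
12.3
```

View pics/side11z.png

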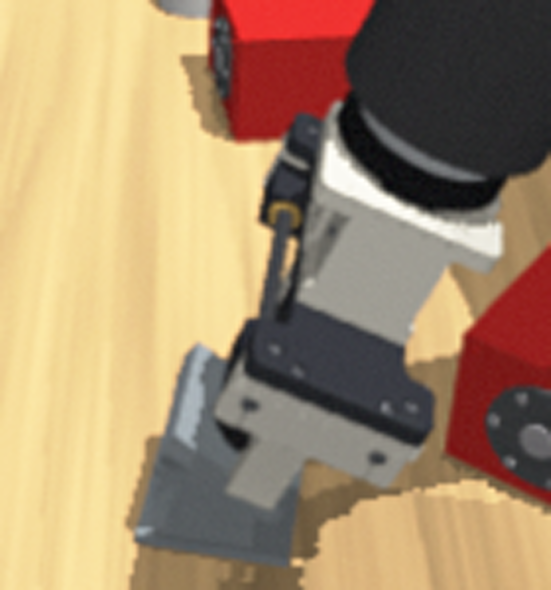

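View pics/scene11z.png

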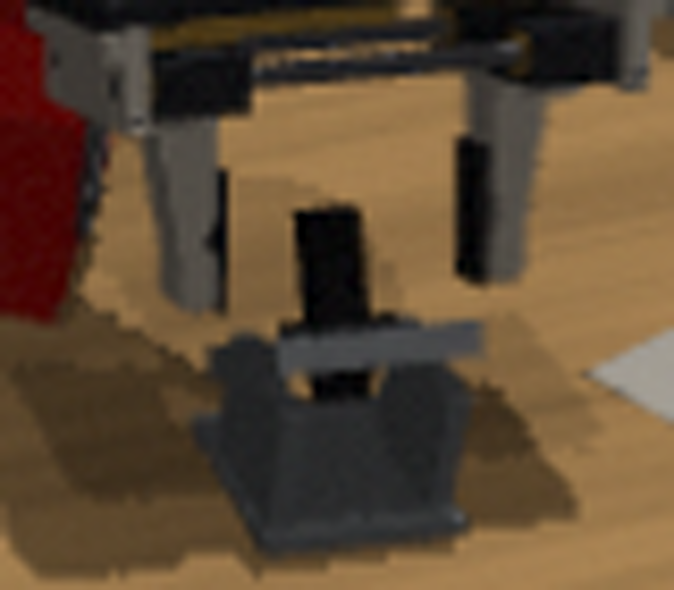

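Run:
```python
from plan import *
s=get_state();print(s['q'].round(3),s['eef_pos'],s['ee_rot'],s['force'],s['qd'].round(3))
```

```text
[ 1.087  0.17  -1.016  0.908 -0.422 -0.506] [0.36527016 0.30237981 0.23088802] [ 3.13686496 -0.34773122 -0.14515831] [-0.88963706 -0.58932509  0.35708414] [ 0.003  0.    -0.002  0.004  0.004 -0.001]
```

>>> arm_command([
  [[0,0,0],[-2.5,-2.5,-3.5],0],
  [[0,0,0],[0,0,0],0],
])

```text
t: 12.5
eef_pos: [0.3643, 0.3019, 0.2293]
ee_rot: [3.134, -0.344, -0.145]
force: [-0.9, 0.8, -0.8]
width: 0.0878
```

Run:
```python
from plan import *
a=np.array([-.567,.085,.819]); M=np.array([.433,.289,.055]); G=M+a*.028
for t in (14,12,10):
    x,d,rv=delta(G,np.radians(t),-.149); print(t,x.round(3),d.round(1),rv.round(3))
```

```text
14 [0.379 0.297 0.232] [14.7 -4.8  3. ] [ 0.022  0.097 -0.002]
12 [0.384 0.296 0.233] [20.1 -5.6  4.2] [ 0.027  0.132 -0.002]
10 [0.39  0.295 0.235] [25.5 -6.4  5.3] [ 0.032  0.167 -0.002]
```

>>> arm_command([
  [[0.014,0.066,0],[10,-2.8,2],0],
  [[0.013,0.066,-0.002],[10,-2.8,2],0],
  [[0,0,0],[0,0,0],0],
  [[0,0,0],[0,0,0],0],
])

```text
t: 12.9
eef_pos: [0.3842, 0.2974, 0.2336]
ee_rot: [3.14, -0.226, -0.149]
force: [0.2, 0.1, 0.2]
width: 0.0877
```

Run:
```python
from plan import *
a=np.array([-.567,.085,.819]); M=np.array([.433,.289,.055]); G=M+a*.028
x,d,rv=delta(G,np.radians(12),-.149); print(x.round(3),d.round(1),rv.round(3),get_state()['q'].round(3))
```

```text
[0.384 0.296 0.233] [ 0.2 -1.2 -0.1] [0.004 0.016 0.001] [ 1.115  0.198 -0.855  0.467 -0.496 -0.104]
```

>>> arm_command([
  [[0,0,0],[0,-1.2,0],0.5],
  [[0,0,0],[0,0,0],0.8],
  [[0,0,0],[0,0,0],1],
  [[0,0,0],[0,0,0],1],
  [[0,0,0],[0,0,0],1],
  [[0,0,0],[0,0,0],1],
], squeeze=25)

```text
t: 13.5
eef_pos: [0.384, 0.2952, 0.2332]
ee_rot: [3.139, -0.223, -0.15]
force: [0.1, -0.3, 1.0]
width: 0.0452
```

>>> arm_command([
  [[0,0,0],[0,0,0],1],
  [[0,0,0],[0,0,0],1],
  [[0,0,0],[0,0,0],1],
  [[0,0,0],[0,0,0],1],
  [[0,0,0],[0,0,0],1],
])

```text
t: 14.0
eef_pos: [0.384, 0.2952, 0.2331]
ee_rot: [3.139, -0.223, -0.15]
force: [0.4, -0.2, 0.1]
width: 0.0215
```

```bash
python3 snap.py 12 side:300,440,180,330 wrist scene:370,450,120,190
```

```text
14.15
```

View pics/scene12z.png

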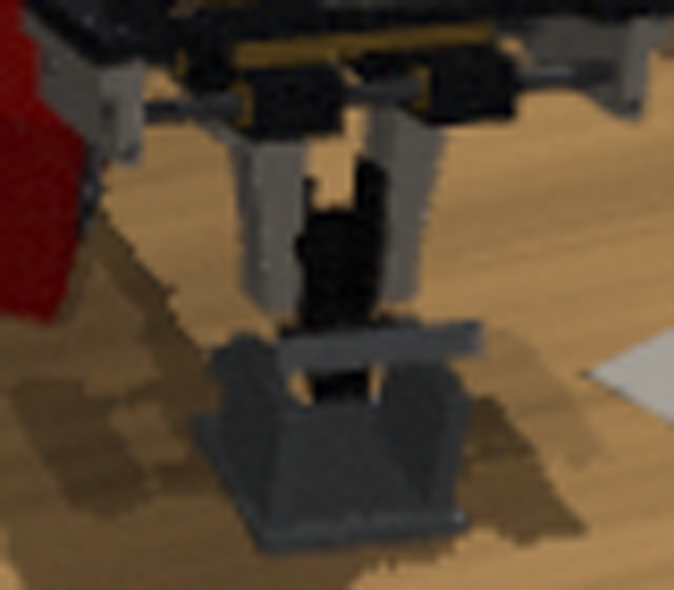

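View pics/side12z.png

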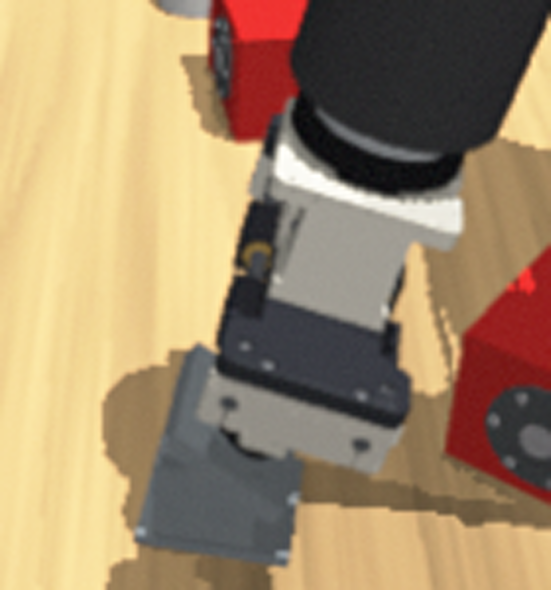

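>>> arm_command([
  [[0,0,0],[-5.5,0.8,8],1],
  [[0,0,0],[-5.5,0.8,8],1],
  [[0,0,0],[-5.5,0.8,8],1],
  [[0,0,0],[-5.5,0.8,8],1],
  [[0,0,0],[0,0,30],1],
  [[0,0,0],[0,0,40],1],
  [[0,0,0],[10,0,30],1],
])

```text
t: 14.85
eef_pos: [0.371, 0.2985, 0.368]
ee_rot: [3.141, -0.223, -0.148]
force: [0.5, 1.5, 0.2]
width: 0.0217
```

```bash
python3 - <<'E'
from plan import *
s=get_state(); T=R.from_euler('xyz',s['ee_rot']).as_matrix(); print(s['eef_pos'],'G',(s['eef_pos']+.159*T[:,2]).round(4),'tool z',T[:,2].round(3))
E
python3 snap.py 13 side:300,440,120,330
```

```text
[0.37100111 0.29846513 0.3680315 ] G [0.4058 0.2932 0.213 ] tool z [ 0.219 -0.033 -0.975]
14.9
```

View pics/side13z.png

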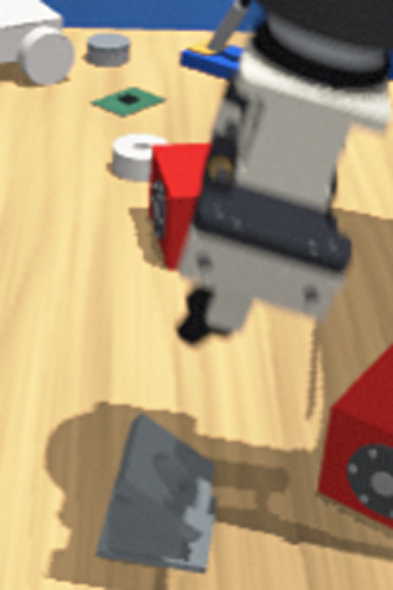

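>>> arm_command([
  [[0,0,0],[28,-25,15],1],
  [[0,0,0],[28,-25,15],1],
  [[0.009,0.061,0],[28,-25,0],1],
  [[0.009,0.061,0],[28,-25,0],1],
  [[0.009,0.061,0],[28,-25,0],1],
  [[0.009,0.061,0],[28,-25,0],1],
  [[0.009,0.061,0],[28,-25,0],1],
  [[0.009,0.061,0],[28,-25,0],1],
])

```text
t: 15.7
eef_pos: [0.5966, 0.0978, 0.3958]
ee_rot: [3.14, 0.149, -0.148]
force: [0.3, 0.7, 0.1]
width: 0.0211
```

>>> arm_command([
  [[0.009,0.061,0],[28,-25,-10],1],
  [[0.009,0.061,0],[28,-25,-10],1],
  [[0.009,0.061,0],[27,-24,-10],1],
  [[0.009,0.06,0],[27,-24,-10],1],
  [[0,0,0],[0,0,0],1],
  [[0,0,0],[0,0,0],1],
])

```text
t: 16.3
eef_pos: [0.7063, 0.0002, 0.3533]
ee_rot: [3.137, 0.395, -0.151]
force: [0.8, 0.3, -0.2]
width: 0.0214
```

```bash
python3 - <<'E'
from plan import *
s=get_state(); T=R.from_euler('xyz',s['ee_rot']).as_matrix(); print(s['eef_pos'],'G',(s['eef_pos']+.159*T[:,2]).round(4),'tool z',T[:,2].round(3))
E
python3 snap.py 14 side:220,360,60,260 scene:290,410,120,280
```

```text
[7.06307169e-01 1.81080305e-04 3.53315625e-01] G [0.6457 0.0086 0.2066] tool z [-0.381  0.053 -0.923]
16.4
```

View pics/side14z.png

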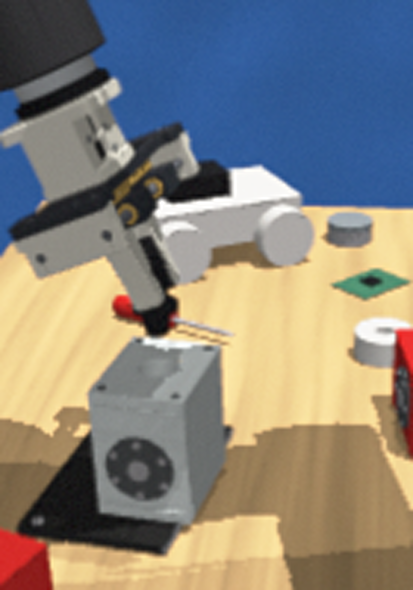

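View pics/scene14z.png

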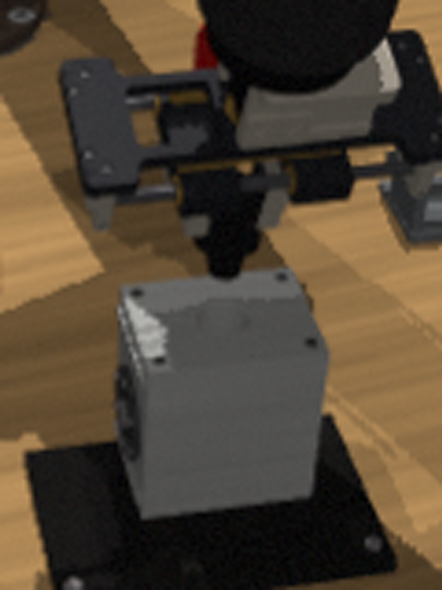

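```bash
cat > ov.py <<'E'
import sys
from h import *
t=sys.argv[1]; ox,oy,oz=map(float,sys.argv[2:5])
px,py=.6455,.0088
ims=[]
for n in ('scene','side'):
    c=cam(n); p=cv2.imread(f'pics/{n}{t}.png'); K=8
    u0,v0=proj(c,[[px,py,.14]])[0].astype(int); u0-=24; v0-=36
    z=cv2.resize(p[v0:v0+70,u0:u0+48],None,fx=K,fy=K,interpolation=cv2.INTER_CUBIC)
    z=np.clip(z.astype(float)*1.8+15,0,255).astype(np.uint8)
    f=lambda P:[tuple(int(v) for v in (q-[u0,v0])*K+K/2) for q in proj(c,P)]
    a=f([[ox,oy,oz-.022],[ox,oy,oz]]); cv2.line(z,a[0],a[1],(0,255,0),1)
    th=np.linspace(0,6.28,40)
    for r,zz,col in ((.0095,oz-.022,(0,255,0)),(.019,oz,(0,255,255))):
        cv2.polylines(z,[np.array(f(np.c_[ox+r*np.cos(th),oy+r*np.sin(th),0*th+zz]))],True,col,1)
    cv2.polylines(z,[np.array(f(np.c_[px+.015*np.cos(th),py+.015*np.sin(th),0*th+.125]))],True,(0,0,255),1)
    ims.append(z)
cv2.imwrite(f'pics/ov{t}.png',np.hstack(ims))
E
python3 ov.py 14 .6457 .0086 .1786
```

```text
(no output)
```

View pics/ov14.png

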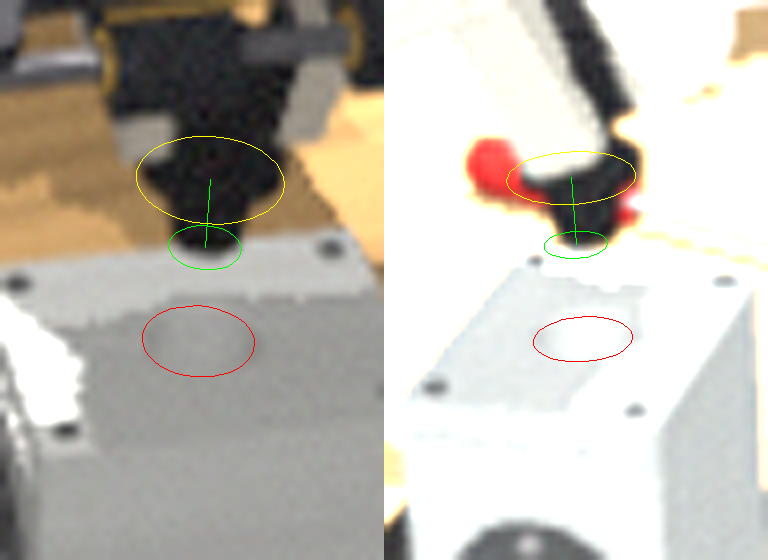

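>>> arm_command([
  [[0,0,0],[1.5,-1,-10],1],
  [[0,0,0],[0,0,-10],1],
  [[0,0,0],[0,0,-8],1],
  [[0,0,0],[0,0,0],1],
  [[0,0,0],[0,0,0],1],
])

```text
t: 16.9
eef_pos: [0.7074, -0.0005, 0.3269]
ee_rot: [3.137, 0.393, -0.15]
force: [0.1, 1.0, -0.3]
width: 0.0217
```

```bash
python3 snap.py 15 side scene;  python3 - <<'E'
from plan import *
s=get_state(); T=R.from_euler('xyz',s['ee_rot']).as_matrix(); print(s['eef_pos'],'G',(s['eef_pos']+.159*T[:,2]).round(4))
E
python3 ov.py 15 .6472 .0076 .153
```

```text
17.0
[ 7.07620054e-01 -5.88380909e-04  3.27503323e-01] G [0.6475 0.0078 0.1806]
```

View pics/ov15.png

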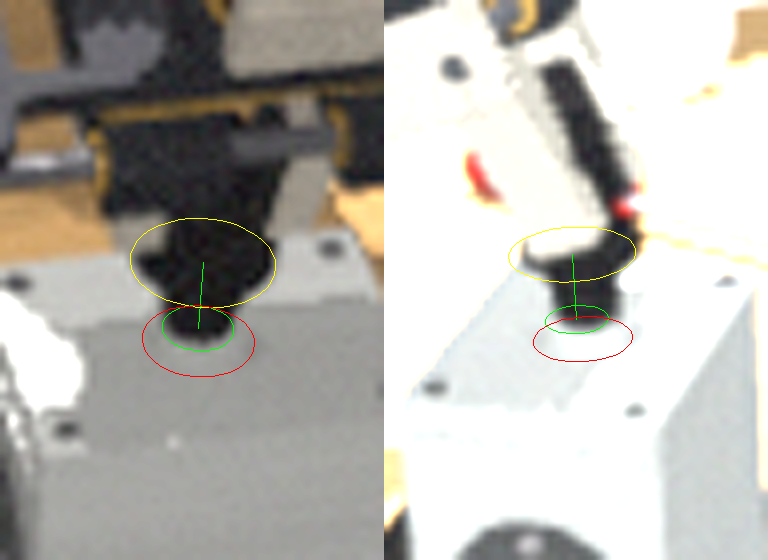

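>>> arm_command([
  [[0,0,0],[0.8,0,-5],1],
  [[0,0,0],[0,0,-5],1],
  [[0,0,0],[0,0,-5],1],
  [[0,0,0],[0,0,-4],1],
  [[0,0,0],[0,0,0],1],
])

```text
t: 17.5
eef_pos: [0.7081, -0.0006, 0.3071]
ee_rot: [3.137, 0.394, -0.15]
force: [0.1, -0.2, 0.1]
width: 0.0214
```

>>> arm_command([
  [[0,0,0],[0,0,-2],1],
  [[0,0,0],[0,0,-2],1],
])

```text
t: 17.7
eef_pos: [0.7084, -0.0006, 0.3042]
ee_rot: [3.137, 0.392, -0.15]
force: [-0.1, 0.3, 0.6]
width: 0.0218
```

>>> arm_command([
  [[0,0,0],[0,0,-1.5],1],
  [[0,0,0],[0,0,-1.5],1],
])

```text
t: 17.9
eef_pos: [0.7083, -0.0006, 0.3011]
ee_rot: [3.137, 0.392, -0.15]
force: [0.5, 0.1, -0.2]
width: 0.0215
```

```bash
python3 snap.py 16 side scene; python3 ov.py 16 .648 .0076 .127
```

```text
18.0
```

View pics/ov16.png

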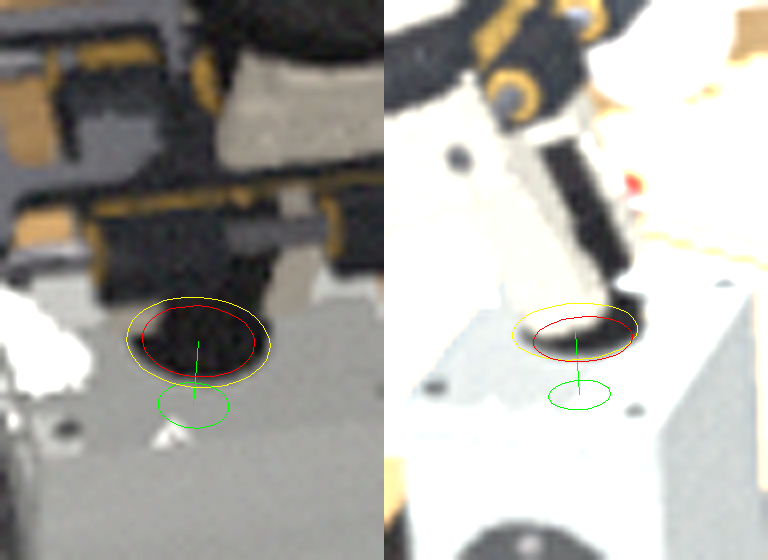

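>>> arm_command([
  [[0,0,0],[0,0,-1],1],
  [[0,0,0],[0,0,-0.5],1],
])

```text
t: 18.2
eef_pos: [0.7084, -0.0006, 0.3002]
ee_rot: [3.137, 0.392, -0.15]
force: [-0.7, 0.9, 4.9]
width: 0.0215
```

>>> arm_command([
  [[0,0,0],[0,0,-1],1],
  [[0,0,0],[0,0,-0.5],1],
])

```text
t: 18.4
eef_pos: [0.7083, -0.0006, 0.3001]
ee_rot: [3.137, 0.392, -0.149]
force: [-2.5, 1.2, 11.7]
width: 0.021
```

>>> arm_command([
  [[0,0,0],[0,0,1.5],1],
  [[0,0,0],[0,0,0],0.6],
  [[0,0,0],[0,0,0],0.5],
  [[0,0,0],[0,0,0],0.5],
  [[0,0,0],[0,0,0],0.5],
  [[0,0,0],[0,0,0],0.5],
])

```text
t: 19.0
eef_pos: [0.7083, -0.0006, 0.2994]
ee_rot: [3.137, 0.393, -0.15]
force: [0.1, 0.2, -0.8]
width: 0.0438
```

```bash
python3 snap.py 17 side scene; python3 ov.py 17 .6455 .0088 .125
```

```text
19.1
```

View pics/ov17.png

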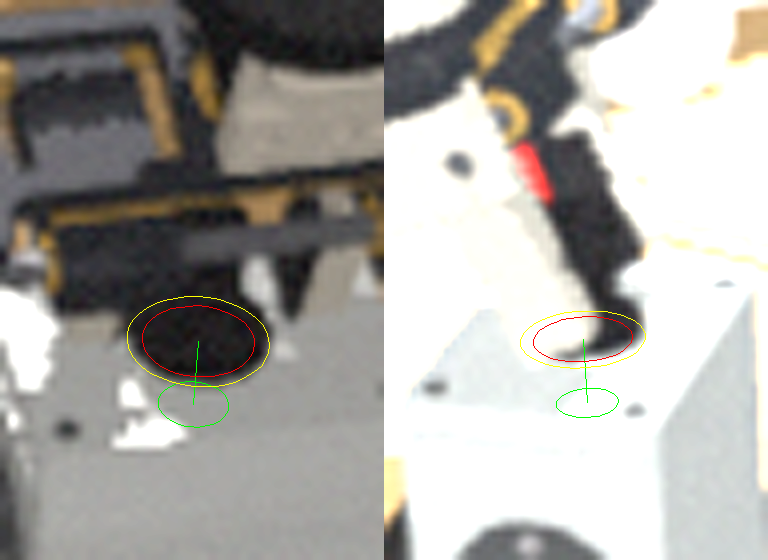

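>>> arm_command([
  [[0,0,0],[4,-0.5,9],0.4],
  [[0,0,0],[6,-0.8,14],0.4],
  [[0,0,0],[10,-1.3,23],0.4],
  [[0,0,0],[15,-2,36],0.4],
  [[0,0,0],[-30,0,40],0.4],
  [[0,0,0],[-40,20,20],0.4],
  [[0,0,0],[-40,20,0],0.4],
  [[0,0,0],[0,0,0],0.4],
])

```text
t: 19.9
eef_pos: [0.6297, 0.0362, 0.445]
ee_rot: [3.14, 0.39, -0.147]
force: [0.1, -0.8, 0.2]
width: 0.0527
```

>>> arm_command([
  [[0,0,0],[-40,25,0],0.4],
  [[0,0,0],[-40,25,0],0.4],
  [[0,0,0],[0,25,0],0.4],
  [[0,0,0],[0,0,0],0.4],
])

```text
t: 20.3
eef_pos: [0.5526, 0.1118, 0.4432]
ee_rot: [3.139, 0.39, -0.146]
force: [0.4, -1.4, 0.6]
width: 0.0527
```

```bash
python3 snap.py 18 side:220,360,100,260 scene:290,410,130,290; python3 ov.py 18 .6455 .0088 .125
python3 - <<'E'
from h import *
for nme in ('scene','side'):
    c=cam(nme); p=cv2.imread(f'pics/{nme}18.png'); d=np.load(f'pics/{nme}18.npy'); P=cloud(c,d); g=p.max(2)
    near=(abs(P[...,0]-.645)<.06)&(abs(P[...,1]-.01)<.06)
    t=near&(abs(P[...,2]-.125)<.006)&(g>90); q=P[t]; A=np.c_[q[:,:2],np.ones(len(q))]; f=np.linalg.lstsq(A,q[:,2],rcond=None)[0]
    print(nme,'top z',np.median(q[:,2]).round(4),'slope',f[:2].round(3), 'rect',cv2.minAreaRect((q[:,:2]*1000).astype(np.float32)))
    k=near&(g<50)&(P[...,2]>.120); 
    for lo,hi in ((.122,.134),(.135,.15),(.15,.161),(.161,.18)):
        z=P[k&(P[...,2]>lo)&(P[...,2]<hi)]; print('  ',lo,len(z),z.mean(0).round(4) if len(z) else '', (z[:,2].max().round(4) if len(z) else ''))
E
```

```text
20.4
scene top z 0.125 slope [ 0.002 -0.001] rect ((645.468505859375, 9.898658752441406), (106.35836791992188, 83.54224395751953), 79.97078704833984)
   0.122 113 [0.6533 0.0085 0.1294] 0.1336
   0.135 55 [0.6542 0.0046 0.1427] 0.1499
   0.15 37 [0.6538 0.005  0.1554] 0.1609
   0.161 63 [0.6494 0.0074 0.165 ] 0.1683
side top z 0.127 slope [ 0.01  -0.022] rect ((643.82080078125, 11.086322784423828), (109.78955078125, 82.06005096435547), 80.71380615234375)
   0.122 49 [0.6446 0.0183 0.1319] 0.1339
   0.135 43 [0.6436 0.0174 0.1421] 0.1494
   0.15 31 [0.6434 0.0178 0.1555] 0.1605
   0.161 39 [0.6438 0.0145 0.1666] 0.1695
```

View pics/ov18.png

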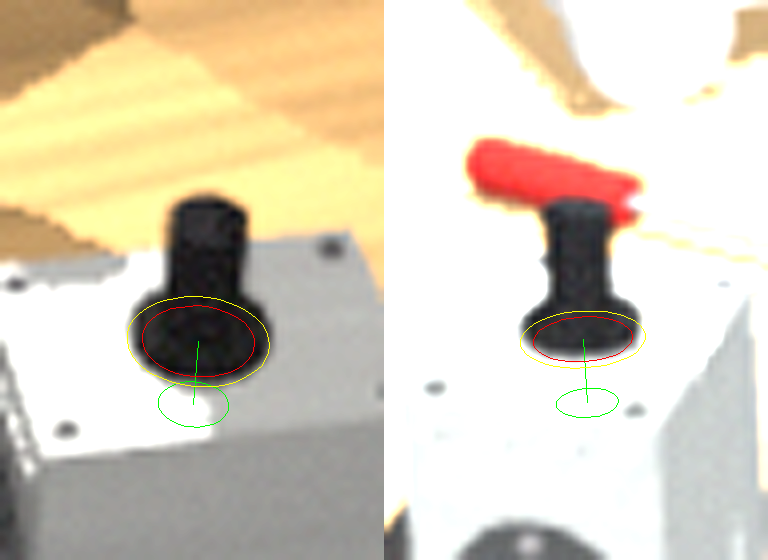

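View pics/scene18.png

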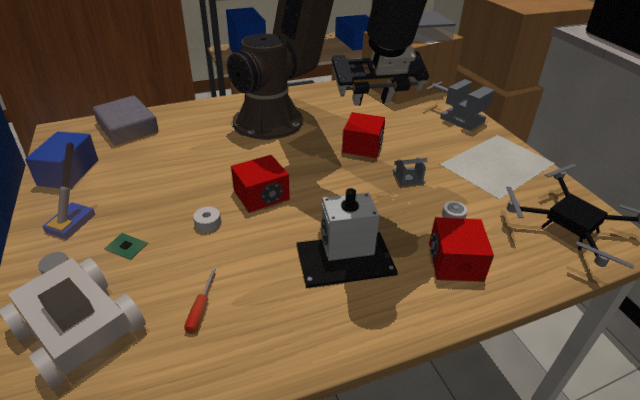

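The plug is seated: the knob top reads 0.166–0.168 against an expected 0.166, and it looks upright. The top face is at 0.125 and level. The spool (207,219), wheel (455,211) and driver (203,300) are where they started, and the arm is clear, so I'm handing in.

```bash
python3 -c "
from station import *
print(job_done())"
```

```text
the job is handed in; nothing more can be done
None
```

I slid the housing square against the fence, tipped it over the edge onto the bed and set the plug in its port. I then released the plug, moved the arm clear and handed the job in at about 20.4 s. The station gives no verdict.

**Last checks**
- **Housing:** its top face reads 0.125 m high and level in the scene camera. It is square with the bed to about 1°, and the port is roughly 30 mm behind the fence and 8–10 mm off its middle.
- **Plug:** it looks upright, its flange sits flat on the port face, and the knob top is within 2–3 mm of the expected 0.166 m. Its offset from the port's centre was only judged by eye, at about 2 mm or less.
- **Bystanders:** the spool, wheel and screwdriver look unmoved in the final view, but I didn't measure them again.

**What disagreed**
- The side camera reads about 2 mm higher than the scene camera, within the stated calibration. It also shows a slope of about 1° on the top face that the scene camera doesn't.
- Joint 3 was near its limit at the holder, so I gripped the knob with the tool tilted about 13° instead of along the plug's 35° axis. I made up the difference by tilting the tool back for the insertion.

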